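Clamp a flow-cell cassette until the force tab pops out

TASK

Pick up the green flow-cell cassette by its orange grip, lay it on the clamp's base and slide it gently into the guide until it is fully home against the stop under the screw. Then tighten the clamp's black knob clockwise until the red force tab has popped right out, about a centimetre, from the side of the silver block under the blue head, stop there without overtightening, and let go. Do not disturb the jar, beaker, vials and timer on the table.

Things in the scene. Friction and masses are not known exactly. Their poses are not given: they have to be found in the camera images.
- cassette: Loose flow-cell cassette, 0.15 kg, lying flat. Green plate 50 (x) x 70 (y) x 16 mm (z) with a white seam; origin at the centre of the plate's underside, z up. A neck 18 mm wide runs from the plate along +y to an upright orange grip block, 16 mm (x) x 24 mm (y) x 52 mm high (from the underside's level up), centred 100 mm from the origin at +y. The nose, which goes in first, is the plate's -y edge.
- cassette_handle (a point): Centre of the top of the cassette's orange grip, 52 mm above the cassette's underside; axes as the cassette's.
- clamp: Fixed grey screw clamp; place and heading differ. Origin on the table under the vertical screw axis, z up; the mouth opens to its +y. Flat base 80 mm wide, y = -65 to +115 mm, top at z = 18 mm. Steel column y = -63 to -41 mm, 114 mm high; blue head up to 44 mm wide over the base, y = -67 to +22 mm, z = 85 to 113 mm. Home: cassette origin at (0, 0, 18 mm) here, axes parallel.
- nest: The clamp's two aluminium rails and stop, one fixed part, origin and axes as the clamp's. Rails 10 mm high on the base, inner faces at x = +-26.5 mm from y = -35 to +57 mm, flaring to about +-36 mm at y = +88 mm; face of the stop at y = -35 mm. The cassette must not be pushed against them with more than 25 N.
- pad: Round black pad, 34 mm across, under the screw; origin at the centre of its lower face. Starts 2.5 to 6.5 mm above a cassette that is home (head height and knob differ). Sprung with about 20 N preload: it yields only beyond that, retreats up to 3 mm (about 24 N) driving the red tab, then bottoms and the force climbs steeply. Over 40 N on the cassette is overtightening.
- knob_grip (a point): Centre of the black bar knob on top of the screw, on the screw axis, about 154 mm above the table. The bar is 44 mm long (this point's x), 14 mm wide (its y) and 26 mm high (13 mm above and below this point), with a round stem 20 mm across for 14 mm below it. It turns and sinks with the screw, 16 mm a turn, and stays where it is left.
- knob (a joint): Turn of the knob in rad, grows clockwise seen from above (tightening), from 0 to 6.6; starts at 0 to 0.8. About 1.8 to 3.6 rad of turning in all brings the tab out. About 0.1 N m free, 0.16 N m under load.
- tab (a joint): How far the red force tab (18 mm wide, 10 mm high) stands out of its slot in the -x side (clamp axes) of the silver block, 34 mm square and 26 mm high, that rides on the screw under the blue head, in m: 0 flush, 0.012 right out (4 times the pad's retreat). It counts as out from 0.008.
- tab_tip (a point): Centre of the outer end of the red tab; flush, it lies 20 mm to the clamp's -x side of the screw axis, about 63 mm above the table; it sinks with the screw.
- jar1: Bystander: screw jar, 45 mm across, 56 mm high; origin under its centre.
- beaker: Bystander: clear beaker, 47 mm across, 60 mm high; origin under its centre.
- vial1: Bystander: capped glass vial, 29 mm across, 75 mm high; origin under its centre.
- vial2: Bystander: like vial1.
- timer: Bystander: flat bench timer, 56 x 68 x 20 mm; origin under its centre.

How it is judged:
On the way:
1. the cassette is fully home in the guide, flat on the base, and the pad does not yet press on it (y of cassette in the frame of clamp between -0.003 and 0.003 m and x of cassette in the frame of clamp between -0.003 and 0.003 m and height (world z) of cassette between 0.015 and 0.021 m and angle between cassette's own z axis and vertical below 0.06 rad and contact force between pad and cassette below 0.5 N), for 0.2 s.
At the end, for the whole second after the job is handed in: The cassette is at rest within 3 mm of home in the clamp, flat on its base, the pad presses on it with more than 15 N and the red tab stands out by more than 8 mm (y of cassette in the frame of clamp between -0.003 and 0.003 m and x of cassette in the frame of clamp between -0.003 and 0.003 m and height (world z) of cassette between 0.015 and 0.021 m and angle between cassette's own z axis and vertical below 0.06 rad and value of joint tab above 0.008 m and contact force between pad and cassette above 15 N and linear speed of cassette below 0.01 m/s); the robot touches nothing.
It fails at once if the clamp is overtightened: more than 40 N on the cassette (contact force between pad and cassette above 40 N).
It fails at once if the cassette is rammed against the rails or stop with more than 25 N (contact force between nest and cassette above 25 N).
It fails at once if a bystander is moved by more than 20 mm (distance of any of jar1, beaker, vial1, vial2, timer from where it was at the start of the episode above 0.02 m).
It also fails if it takes over 72 s, if anything falls off the work surface, if the arm or the gripper's body presses on something with over 40 N, if the wrist force passes 120 N, or if a joint passes its speed limit or range.

ROBOT

A 7-joint arm with a two-finger parallel gripper is mounted at the origin on a cart in front of the work surface, level with it; the furniture and walls round the work are solid. World frame = base frame: x ahead of the robot, y to its left, z up, the work surface at z = 0. Lengths are in m, angles in rad, forces in N, time in s.
With the tool pointing down it reaches from about 0.4 to 0.925 m from the base axis. Payload 5.6 kg.
Tool frame: the origin (TCP) lies midway between the tips of the shut fingers; the grasp point (between the pads) lies 19 mm behind it; z points along the fingers, y is the line along which they close (so a half turn about z gives the same grasp; the last joint's range is limited). The gripper opens to 85 mm and grips with 20 to 120 N. Pads are 22 mm wide; open, the fingers measure 114 mm over their backs; the gripper's body (76 mm by 85 mm) begins 54 mm behind the grasp point. The pads swing forward as they close: fully open they stand 13 mm farther back than shut.
Start: joints at [-1.272, 0.468, -0.012, 1.603, 0.006, 1.071, -0.056], TCP at [0.218, 0.612, 0.202] pointing down, gripper open.
Joint ranges: [-2.53, 2.53], [-0.31, 2.02], [-1.57, 1.55], [0.28, 2.44], [-1.29, 4.43], [0.15, 1.84], [-2.92, 2.92]. Speed limits (rad/s): [2.57, 2.57, 3.14, 3.14, 3.14, 3.14, 3.14].

INTERFACE

Orientations are given as a 3x3 rotation matrix whose columns are the frame's x, y, z axes.
In Python, from cell import get_state, camera, camera_info, close_job, outline_of gives the robot as it stands. The module is installed in compiled form; this text tells all that it offers.
- The arm moves only by the tool jog_arm, never from a script. Its argument "deltas" is a list of rows, each an object with "delta_pos": the shift along the world's x, y, z in units of 25 mm (1.0 is 25 mm), a list of three; "twist": the turn about the world's z in units of 8 degrees (1.0 is 8 degrees); "claw": the opening, from 0 (shut) to 1 (fully open). A call has 1 to 5 rows; each row is the pose to reach, as a shift and turn from the pose commanded when the call began; what a row does not reach only later rows make up. A row lasts 1/10 s, in which the tool goes at most 50 mm and 8.59 degrees, less where a joint would pass 70% of its speed; a pose out of reach is approached as far as the arm can. A call with a gripper value outside its range is refused whole. The fingers move at their own pace and stop on an object; "grip_force" is the grip in N (left out, the last holds). Time passes only in rows, so rows that repeat a pose let the fingers close. It gives the time, the measured TCP pose, the force, the opening and the grip force at its end, in the units of the state.
- get_state(): the state, without advancing time (a new reading comes with each control period).
- camera(name): name is "scene" or "top" or "wrist"; returns the picture (420x560x3 uint8, red, green, blue); there is no depth.
- camera_info(name): a dict with "camera_matrix" (3x3 intrinsics, pixels), "position" and "rotation" of the camera in the world; the wrist camera has in their place "mount" (4x4, takes a point from camera to tool coordinates, whose origin is the TCP and whose axes are the flange's). Camera axes: x right, y down, z forward; pixel columns grow to the right and rows downward; lengths in m; the calibration is good to about 2 mm. A picture is of the moment at which its call begins: read the wrist's pose just before it. camera_info takes no time and is no camera call.
- close_job(): hands the job in; it is judged then, once.
Trained networks look in the newest picture that a camera, given by its name, has taken for a name from the list of things; names that differ only in an ending like _2 or _b are one class to them, and where a whole thing is asked for, a point or a joint stands for the part that bears it (a point fixed in the world has none). Each returns a list of dicts, best first, with "p" (0 to 1); they miss things now and then, are a little off and sometimes report something else, mostly with a low value. They report only what shows in the picture. A call takes as long as a camera call.
- outline_of(camera, target): "region" (420x560 bool, what is visible of it) and "at" ([column, row] in pixels, amid what is visible of it).
The state is a dict: "clock": time; "joint_pos": joint angles; "joint_vel": joint speeds; "effort": joint torques, N m; "position": TCP position; "orientation": TCP orientation; "wrist_force": force on the tool from outside, world axes, zero at the start; "moment": the same for the moment, N m; "gripper_width": finger opening in m; "grip_force": force on a finger pad.
Only numpy, scipy, OpenCV 4.12 (cv2) and the standard library are available. Lean on these libraries where they do the work, as an engineer would, in place of code of your own. Each camera call takes 0.05 s, during which the arm holds its last target. There are 200 camera calls.

## Working session

There is one attempt and no reset: what is moved stays moved. The work goes in short steps, Python scripts to look and compute and a tool call to move; the robot and the scene stay as the last step left them, time stands still between calls to the robot, and variables do not carry over. Pictures are saved under pics/ and viewed, at most 10 in all, crops included, and the job is handed in when it is done.

Besides the shell and the picture viewer there is one more tool, called after "Emit:" as a command line: name --argument value ..., lists and objects as JSON in quotes. jog_arm: Moves the arm, as the interface text tells. Its arguments: {"type":"object","properties":{"deltas":{"type":"array"},"grip_force":{"type":"number"}},"required":["deltas"]}

```bash
mkdir -p pics; cat > h.py <<'E'
import numpy as np, cv2
from cell import *
def cam(name):
    i=camera_info(name); K=np.array(i["camera_matrix"])
    if "mount" in i:
        s=get_state(); T=np.eye(4);T[:3,:3]=s["orientation"];T[:3,3]=s["position"]
        M=T@np.array(i["mount"]); return K,M[:3,:3],M[:3,3]
    return K,np.array(i["rotation"]),np.array(i["position"])
def ray(c,px,z):
    K,R,p=c; d=R@np.linalg.solve(K,[px[0],px[1],1.]); return p+d*(z-p[2])/d[2]
def proj(c,P):
    K,R,p=c; q=(np.atleast_2d(P)-p)@R@K.T; return q[:,:2]/q[:,2:]
def save(im,n): cv2.imwrite("pics/"+n,im[:,:,::-1])
E
python3 - <<'E'
from h import *
np.set_printoptions(precision=4,suppress=True)
s=get_state();print({k:s[k] for k in("clock","position","orientation","wrist_force","gripper_width")})
a=camera("scene");b=camera("top")
save(a,"s0.png");save(b,"t0.png")
for n in("scene","top"): print(n,cam(n))
c=cam("top")
for t in["cassette","clamp","cassette_handle","knob_grip","jar1","beaker","vial1","timer"]:
    for o in outline_of("top",t)[:2]: print(t,round(o["p"],2),o["at"],int(o["region"].sum()),ray(c,o["at"],0)[:2])
E
```

```text
{'clock': 0.0, 'position': array([0.2177, 0.6118, 0.2014]), 'orientation': array([[-0.9421,  0.3352, -0.0005],
       [ 0.3352,  0.9421, -0.0017],
       [-0.0001, -0.0018, -1.    ]]), 'wrist_force': array([ 0.2077,  0.0137, -0.2592]), 'gripper_width': 0.08522857229803542}
scene (array([[382.4616,   0.    , 277.866 ],
       [  0.    , 382.4616, 209.6424],
       [  0.    ,   0.    ,   1.    ]]), array([[ 0.5418, -0.4725,  0.6951],
       [-0.8404, -0.3151,  0.4409],
       [ 0.0107, -0.8231, -0.5678]]), array([-0.032 , -0.2799,  0.6218]))
top (array([[404.9369,   0.    , 273.4776],
       [  0.    , 404.9369, 211.6484],
       [  0.    ,   0.    ,   1.    ]]), array([[-0.0196, -0.9817,  0.1894],
       [-0.9992,  0.0125, -0.0383],
       [ 0.0352, -0.19  , -0.9812]]), array([0.4085, 0.1203, 0.9562]))
cassette 0.55 [216.3, 265.4] 882 [0.467 0.219]
clamp 0.69 [370.3, 243.5] 2173 [ 0.5126 -0.1471]
cassette_handle 0.96 [213.3, 264.0] 980 [0.4703 0.226 ]
knob_grip 0.47 [410.1, 240.3] 271 [ 0.5188 -0.2442]
beaker 0.95 [268.4, 189.6] 367 [0.6478 0.0942]
vial1 0.65 [238.7, 194.6] 154 [0.6362 0.1663]
vial1 0.59 [224.4, 191.5] 175 [0.6442 0.2008]
timer 0.73 [157.4, 185.8] 666 [0.6601 0.3618]
```

```bash
ls pics
```

```text
s0.png
t0.png
```

View pics/s0.png

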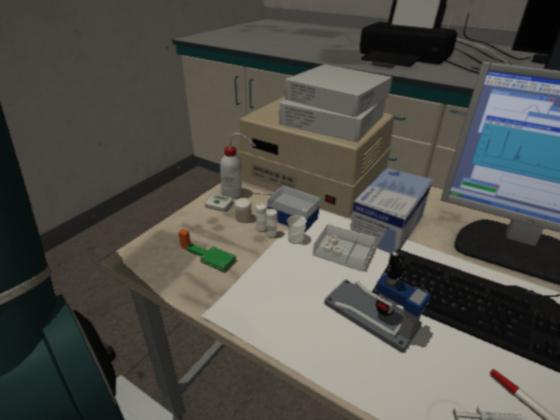

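View pics/t0.png

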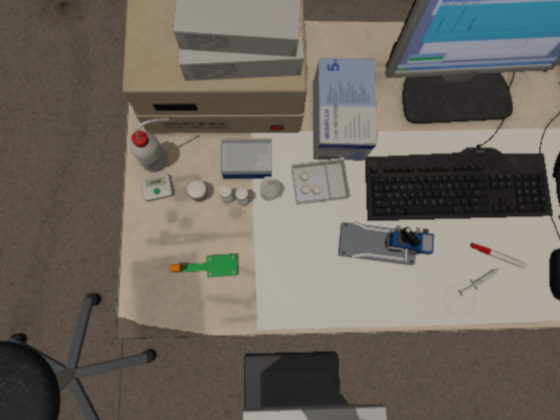

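The scene camera shows the cassette at the left and the clamp on the white sheet. In the top view the orange grip is at (176,268), the green plate at (222,265), the clamp base at (375,243) with its mouth to the left (world +y), and the knob near (408,238). Next I'll fit the poses.

```bash
python3 - <<'E'
from h import *
np.set_printoptions(precision=4,suppress=True)
im=cv2.imread("pics/t0.png");hsv=cv2.cvtColor(im,cv2.COLOR_BGR2HSV)
c=cam("top")
g=cv2.inRange(hsv,(45,120,50),(80,255,255));g[:, :140]=0;g[:230]=0
o=cv2.inRange(hsv,(3,150,100),(18,255,255));o[:,:150]=0;o[:,200:]=0;o[:240]=0
ys,xs=np.nonzero(g);p=xs>206
r=cv2.minAreaRect(np.c_[xs[p],ys[p]].astype(np.float32));print("plate",r,[ray(c,q,.016)[:2] for q in cv2.boxPoints(r)])
pc=ray(c,(xs[p].mean(),ys[p].mean()),.012);print("plate c",pc)
ys,xs=np.nonzero(o);print("or",xs.mean(),ys.mean(),len(xs),xs.min(),xs.max(),ys.min(),ys.max(),ray(c,(xs.mean(),ys.mean()),.035),"top",ray(c,(xs.mean(),ys.mean()),.052))
i=camera_info("wrist");print(i["camera_matrix"][0],np.array(i["mount"]))
crop=im[205:285,320:460];cv2.imwrite("pics/crop.png",cv2.resize(crop,None,fx=5,fy=5,interpolation=cv2.INTER_CUBIC))
E
```

```text
plate ((221.56764221191406, 264.87939453125), (20.24787712097168, 29.83493995666504), 85.60128784179688) [array([0.4881, 0.2414]), array([0.4922, 0.173 ]), array([0.446 , 0.1695]), array([0.442 , 0.2373])]
plate c [0.467  0.2059 0.012 ]
or 174.77777777777777 267.69444444444446 72 170 179 264 271 [0.4614 0.308  0.035 ] top [0.4604 0.3045 0.052 ]
[359.8074   0.     280.8979] [[ 0.0004 -0.9447 -0.3279  0.0838]
 [ 1.      0.0003  0.0003 -0.    ]
 [-0.0002 -0.3279  0.9447 -0.1719]
 [ 0.      0.      0.      1.    ]]
```

View pics/crop.png

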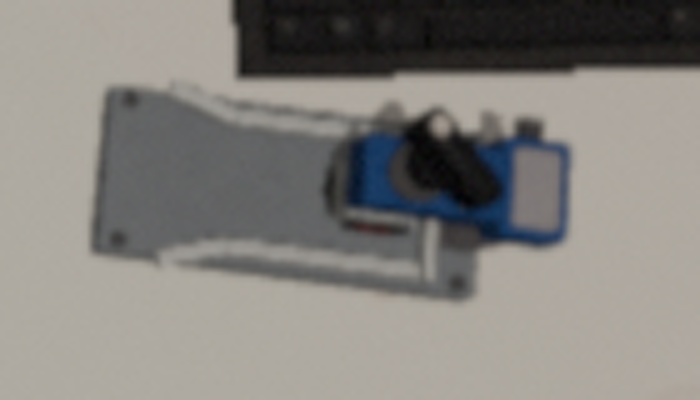

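Emit:
jog_arm --deltas '[{"delta_pos": [1,-1.24,0],"twist": -0.84,"claw": 1},{"delta_pos": [2,-2.48,0],"twist": -1.68,"claw": 1},{"delta_pos": [3,-3.72,0],"twist": -2.52,"claw": 1},{"delta_pos": [4,-4.96,0],"twist": -3.36,"claw": 1},{"delta_pos": [5,-6.2,0],"twist": -4.2,"claw": 1}]'

```text
clock: 1.0
position: [0.3438, 0.4561, 0.2027]
orientation: [[-0.595, 0.803, 0.0], [0.803, 0.595, 0.001], [0.0, 0.001, -1.0]]
wrist_force: [-0.3, 1.3, 0.2]
gripper_width: 0.0857
grip_force: 0.0
```

Emit:
jog_arm --deltas '[{"delta_pos": [1,-1.2,0],"twist": -0.84,"claw": 1},{"delta_pos": [2,-2.4,0],"twist": -1.68,"claw": 1},{"delta_pos": [3,-3.6,0],"twist": -2.52,"claw": 1},{"delta_pos": [4,-4.8,0],"twist": -3.36,"claw": 1},{"delta_pos": [4.9,-6,0],"twist": -4.2,"claw": 1}]'

```text
clock: 1.5
position: [0.4665, 0.3061, 0.2027]
orientation: [[-0.051, 0.999, 0.001], [0.999, 0.051, 0.0], [0.0, 0.001, -1.0]]
wrist_force: [0.8, 0.4, 0.2]
gripper_width: 0.0852
grip_force: 0.0
```

```bash
python3 - <<'E'
from h import *
np.set_printoptions(precision=4,suppress=True)
s=get_state();print(s["clock"],s["position"],s["orientation"],s["joint_pos"])
c=cam("wrist");im=camera("wrist");save(im,"w1.png")
hsv=cv2.cvtColor(im,cv2.COLOR_RGB2HSV)
g=cv2.inRange(hsv,(45,120,40),(80,255,255));o=cv2.inRange(hsv,(3,150,80),(18,255,255))
for m,n in((g,"g"),(o,"o")):
    k,l,st,ce=cv2.connectedComponentsWithStats(m)
    for j in np.argsort(-st[1:,4])[:2]+1: print(n,st[j],ce[j])
for z in(.016,.052):print(proj(c,[[.461,.306,z],[.467,.206,z]]))
E
```

```text
1.5 [0.4665 0.3061 0.2027] [[-0.051   0.9987  0.0007]
 [ 0.9987  0.051   0.0005]
 [ 0.0004  0.0007 -1.    ]] [-0.9225  0.3149  0.3456  1.8513 -0.1254  0.9957 -0.4733]
g [ 255  194   44   95 2874] [276.8594 250.5508]
g [458 124  15  15 177] [465.0791 130.9887]
o [268 162  17  33 530] [275.9528 178.5132]
[[274.5236 172.4748]
 [275.8166 260.8408]]
[[273.888  181.4154]
 [275.3585 277.2074]]
```

View pics/w1.png

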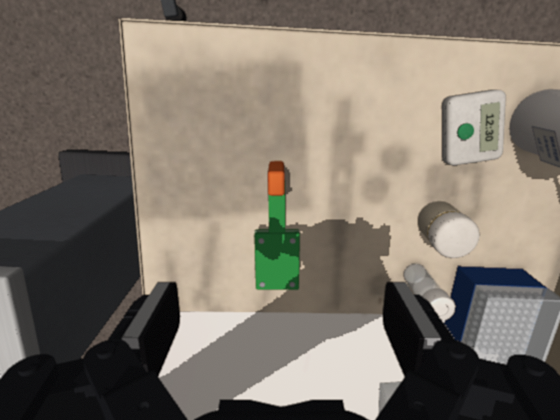

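The wrist view shows the orange grip at (276,178) and the plate at (277,260), where they were predicted. I'll fit the silhouette for a precise pose.

```bash
cat > fit.py <<'E'
from h import *
from scipy.optimize import minimize
def box(x0,x1,y0,y1,z0,z1): return np.array([[x,y,z] for x in(x0,x1) for y in(y0,y1) for z in(z0,z1)])
PARTS=[box(-.025,.025,-.035,.035,0,.016),box(-.009,.009,.03,.09,0,.012),box(-.008,.008,.088,.112,0,.052)]
def pose(P,v,z):
    a=v[2];R=np.array([[np.cos(a),-np.sin(a),0],[np.sin(a),np.cos(a),0],[0,0,1]]);return P@R.T+[v[0],v[1],z]
def render(c,v,z,sel,S=8):
    m=np.zeros((420*4,560*4),np.uint8)
    for k in sel:
        q=(proj(c,pose(PARTS[k],v,z))*4+1.5); cv2.fillConvexPoly(m,cv2.convexHull(np.round(q*16).astype(np.int32)),255,shift=4)
    return cv2.resize(m,(560,420),interpolation=cv2.INTER_AREA)/255.
def fitpose(c,mask,v0,z,sel=(0,1,2)):
    f=lambda u:np.abs(render(c,u/[1,1,.1] if 0 else (u[0],u[1],u[2]*10),z,sel)-mask).sum()
    b=None
    for d in(.006,.002):
        x0=np.array([v0[0],v0[1],v0[2]/10]) if b is None else b.x
        b=minimize(f,x0,method="Nelder-Mead",options=dict(initial_simplex=np.vstack([x0,x0+np.eye(3)*d]),xatol=1e-5,fatol=.1))
    return np.array([b.x[0],b.x[1],b.x[2]*10]),b.fun
E
python3 - <<'E'
from fit import *
im=cv2.imread("pics/w1.png");hsv=cv2.cvtColor(im,cv2.COLOR_BGR2HSV)
m=cv2.inRange(hsv,(45,90,30),(85,255,255))|cv2.inRange(hsv,(0,130,50),(20,255,255))
m[:150]=0;m[300:]=0;m[:,:245]=0;m[:,310:]=0
m=cv2.morphologyEx(m,cv2.MORPH_CLOSE,np.ones((5,5)))
c=cam("wrist");v,e=fitpose(c,m/255.,(.466,.206,.05),0);print(v,np.degrees(v[2]),e,m.sum()/255)
h=pose(np.array([[0,.1,0]]),v,0);print("grip",h)
# top
im=cv2.imread("pics/t0.png");hsv=cv2.cvtColor(im,cv2.COLOR_BGR2HSV)
m=cv2.inRange(hsv,(45,90,30),(85,255,255))|cv2.inRange(hsv,(0,130,50),(20,255,255))
m[:235]=0;m[300:]=0;m[:,:150]=0;m[:,250:]=0
m=cv2.morphologyEx(m,cv2.MORPH_CLOSE,np.ones((3,3)))
v,e=fitpose(cam("top"),m/255.,(.466,.206,.05),0);print(v,np.degrees(v[2]),e,m.sum()/255)
# clamp from top picture: base corners
C=np.array([[108,88],[95,250],[470,298]])/5+[320,205]-.4
P=[ray(cam("top"),p,.018)[:2] for p in C];print(P,np.linalg.norm(P[0]-P[1]),np.linalg.norm(P[1]-P[2]))
d=P[1]-P[2];print("heading",np.degrees(np.arctan2(-d[0],d[1])))
E
```

```text
[0.47198025 0.19572438 0.04142551] 2.373506929247731 333.078431372549 3639.0
grip [[0.46783888 0.29563858 0.        ]]
[0.4668923  0.20535886 0.05203564] 2.9814227885740654 89.32156862745097 928.0
[array([ 0.5621701 , -0.07600976]), array([ 0.48588751, -0.06597923]), array([ 0.4606484, -0.2408256])] 0.07693922308744576 0.17665861859138476
heading -8.213922075919761
```

```bash
python3 - <<'E'
from fit import *
np.set_printoptions(precision=4,suppress=True)
s=get_state();print(s["clock"],s["position"],s["orientation"][:,1])
c=cam("wrist");im=camera("wrist");save(im,"w2.png");hsv=cv2.cvtColor(im,cv2.COLOR_RGB2HSV)
m=cv2.inRange(hsv,(45,90,30),(85,255,255))|cv2.inRange(hsv,(0,130,50),(20,255,255))
m[:150]=0;m[300:]=0;m[:,:245]=0;m[:,310:]=0
m=cv2.morphologyEx(m,cv2.MORPH_CLOSE,np.ones((5,5)))
for v0 in((.466,.206,.05),(.466,.21,.06)):
    v,e=fitpose(c,m/255.,v0,0);print(v,np.degrees(v[2]),e,m.sum()/255)
r=render(c,v,0,(0,1,2))*255
cv2.imwrite("pics/ov.png",cv2.resize(np.dstack([r.astype(np.uint8),im[:,:,1],m])[140:310,200:350],None,fx=4,fy=4))
E
```

```text
1.55 [0.471  0.2993 0.203 ] [0.9993 0.0377 0.0034]
[0.4684 0.2029 0.0549] 3.145043770789983 327.3254901960784 3728.0
[0.4683 0.2029 0.0558] 3.1942884435543752 327.121568627451 3728.0
```

View pics/ov.png

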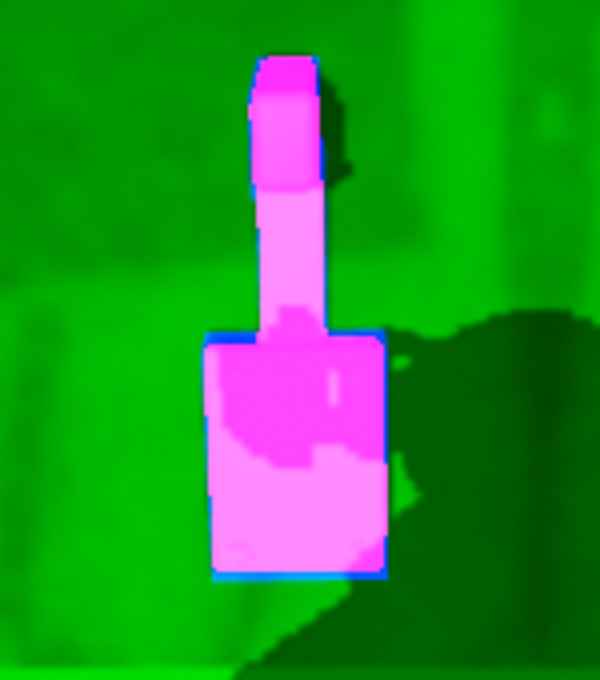

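The overlay lines up: the cassette is at about (0.468, 0.203), heading 3.2°, so the grip is at (0.4625, 0.303). Now descending in stages.

Emit:
jog_arm --deltas '[{"delta_pos": [-0.1,-0.15,-1.5],"twist": 0,"claw": 1},{"delta_pos": [-0.1,-0.15,-3],"twist": 0,"claw": 1},{"delta_pos": [-0.1,-0.15,-4.5],"twist": 0,"claw": 1},{"delta_pos": [-0.1,-0.15,-5],"twist": 0,"claw": 1},{"delta_pos": [-0.1,-0.15,-5],"twist": 0,"claw": 1}]'

```text
clock: 2.1
position: [0.4617, 0.3033, 0.076]
orientation: [[-0.057, 0.998, -0.003], [0.998, 0.057, -0.002], [-0.002, -0.003, -1.0]]
wrist_force: [0.3, 0.0, -0.3]
gripper_width: 0.0858
grip_force: 0.0
```

Emit:
jog_arm --deltas '[{"delta_pos": [0,0,0],"twist": 0,"claw": 1},{"delta_pos": [0,0,0],"twist": 0,"claw": 1}]'

```text
clock: 2.3
position: [0.4642, 0.3047, 0.0793]
orientation: [[-0.056, 0.998, 0.003], [0.998, 0.056, 0.002], [0.002, 0.003, -1.0]]
wrist_force: [0.2, 0.5, 0.1]
gripper_width: 0.0852
grip_force: 0.0
```

```bash
python3 - <<'E'
from fit import *
np.set_printoptions(precision=4,suppress=True)
s=get_state();print(s["clock"],s["position"],s["orientation"][:,1])
c=cam("wrist");im=camera("wrist");save(im,"w3.png");hsv=cv2.cvtColor(im,cv2.COLOR_RGB2HSV)
o=cv2.inRange(hsv,(0,130,50),(20,255,255));k,l,st,ce=cv2.connectedComponentsWithStats(o)
j=1+np.argmax(st[1:,4]);print(st[j],ce[j])
f=lambda v:np.abs(render(c,(v[0],v[1],.056),0,(2,))-(l==j)).sum()
b=minimize(f,[.468,.203],method="Nelder-Mead",options=dict(initial_simplex=[[.468,.203],[.472,.203],[.468,.207]]))
print(b.x,b.fun,pose(np.array([[0,.1,0]]),[*b.x,.056],0))
E
```

```text
2.3 [0.4642 0.3047 0.0793] [0.9984 0.0563 0.0028]
[ 264  194   27   58 1423] [277.0323 223.3422]
[0.4684 0.2038] 180.35686274509806 [[0.4628 0.3036 0.    ]]
```

Emit:
jog_arm --deltas '[{"delta_pos": [0,0,-1],"twist": 0,"claw": 1},{"delta_pos": [0,0,-2],"twist": 0,"claw": 1},{"delta_pos": [0,0,-2.4],"twist": 0,"claw": 1},{"delta_pos": [0,0,-2.4],"twist": 0,"claw": 1},{"delta_pos": [0,0,-2.4],"twist": 0,"claw": 0.3}]' --grip_force 50

```text
clock: 2.85
position: [0.4637, 0.3041, 0.0184]
orientation: [[-0.056, 0.998, 0.001], [0.998, 0.056, 0.001], [0.001, 0.001, -1.0]]
wrist_force: [0.4, -0.1, 0.4]
gripper_width: 0.0731
grip_force: 0.0
```

Emit:
jog_arm --deltas '[{"delta_pos": [0,0,0],"twist": 0,"claw": 0},{"delta_pos": [0,0,0],"twist": 0,"claw": 0},{"delta_pos": [0,0,0],"twist": 0,"claw": 0},{"delta_pos": [0,0,0],"twist": 0,"claw": 0},{"delta_pos": [0,0,0],"twist": 0,"claw": 0}]'

```text
clock: 3.35
position: [0.463, 0.3039, 0.018]
orientation: [[-0.056, 0.998, 0.0], [0.998, 0.056, 0.0], [0.0, 0.0, -1.0]]
wrist_force: [-1.8, -0.2, 5.4]
gripper_width: 0.014
grip_force: 48.9
```

Emit:
jog_arm --deltas '[{"delta_pos": [0,0,0],"twist": 0,"claw": 0},{"delta_pos": [0,0,0],"twist": 0,"claw": 0},{"delta_pos": [0,0,0],"twist": 0,"claw": 0}]'

```text
clock: 3.65
position: [0.463, 0.3039, 0.018]
orientation: [[-0.056, 0.998, 0.0], [0.998, 0.056, 0.0], [0.0, 0.0, -1.0]]
wrist_force: [-1.1, -1.3, 5.3]
gripper_width: 0.0137
grip_force: 48.9
```

Gripped. I'll lift and carry the cassette high over the clamp, so the wrist camera sees its mouth unobstructed.

Emit:
jog_arm --deltas '[{"delta_pos": [0,0,0.8],"twist": 0,"claw": 0},{"delta_pos": [0,0,2.4],"twist": 0,"claw": 0},{"delta_pos": [0,0,4.3],"twist": 0,"claw": 0},{"delta_pos": [0,0,6.2],"twist": 0,"claw": 0},{"delta_pos": [0,0,8],"twist": 0,"claw": 0}]'

```text
clock: 4.15
position: [0.4626, 0.3033, 0.2192]
orientation: [[-0.056, 0.998, 0.0], [0.998, 0.056, -0.0], [-0.0, 0.0, -1.0]]
wrist_force: [0.8, 1.4, -1.8]
gripper_width: 0.014
grip_force: 49.1
```

Emit:
jog_arm --deltas '[{"delta_pos": [0.2,-1.6,1.3],"twist": -0.14,"claw": 0},{"delta_pos": [0.4,-3.4,1.3],"twist": -0.28,"claw": 0},{"delta_pos": [0.6,-5.2,1.3],"twist": -0.42,"claw": 0},{"delta_pos": [0.8,-7,1.3],"twist": -0.56,"claw": 0},{"delta_pos": [1,-8.7,1.3],"twist": -0.7,"claw": 0}]'

```text
clock: 4.65
position: [0.4875, 0.0841, 0.2498]
orientation: [[0.043, 0.999, -0.0], [0.999, -0.043, 0.0], [0.0, -0.0, -1.0]]
wrist_force: [0.5, -0.0, -1.9]
gripper_width: 0.0138
grip_force: 49.2
```

Emit:
jog_arm --deltas '[{"delta_pos": [0.2,-1.8,0],"twist": -0.14,"claw": 0},{"delta_pos": [0.4,-3.6,0],"twist": -0.28,"claw": 0},{"delta_pos": [0.6,-5.4,0],"twist": -0.42,"claw": 0},{"delta_pos": [0.8,-7.2,0],"twist": -0.56,"claw": 0},{"delta_pos": [1,-8.7,0],"twist": -0.7,"claw": 0}]'

```text
clock: 5.15
position: [0.5123, -0.134, 0.2498]
orientation: [[0.141, 0.99, 0.0], [0.99, -0.141, -0.0], [-0.0, 0.0, -1.0]]
wrist_force: [0.0, 0.2, -1.7]
gripper_width: 0.0137
grip_force: 49.1
```

Emit:
jog_arm --deltas '[{"delta_pos": [0,0,0],"twist": 0,"claw": 0},{"delta_pos": [0,0,0],"twist": 0,"claw": 0},{"delta_pos": [0,0,0],"twist": 0,"claw": 0},{"delta_pos": [0,0,0],"twist": 0,"claw": 0}]'

```text
clock: 5.55
position: [0.5129, -0.1297, 0.2497]
orientation: [[0.136, 0.991, -0.0], [0.991, -0.136, 0.001], [0.001, -0.0, -1.0]]
wrist_force: [0.2, -0.7, -1.4]
gripper_width: 0.0142
grip_force: 49.1
```

```bash
python3 - <<'E'
from fit import *
np.set_printoptions(precision=4,suppress=True)
s=get_state();print(s["clock"],s["position"],s["orientation"][:,1],s["wrist_force"],s["grip_force"])
c=cam("wrist");np.savez("w4.npz",K=c[0],R=c[1],p=c[2]);im=camera("wrist");save(im,"w4.png")
v=(.5085,-.1855,np.radians(-8.2))
P=pose(np.array([[-.04,.115,.018],[.04,.115,.018],[.036,.088,.028],[-.036,.088,.028],[.0265,.057,.028],[-.0265,.057,.028],[.0265,0,.028],[-.0265,0,.028]]),v,0)
print(proj(c,P))
E
```

```text
5.55 [ 0.5129 -0.1297  0.2497] [ 0.9907 -0.1364 -0.0005] [ 0.152  -0.7372 -1.3664] 49.14981944253668
[[246.9279 109.5897]
 [320.7945 110.1078]
 [316.9834 136.5438]
 [250.3999 136.0839]
 [307.3181 164.7439]
 [259.5517 164.4194]
 [305.8082 213.1238]
 [260.1755 212.8227]]
```

View pics/w4.png

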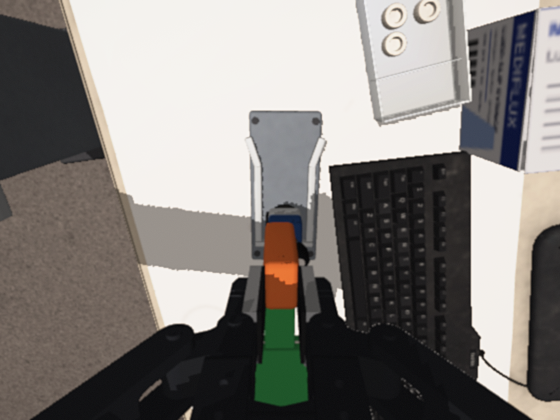

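The wrist view shows the clamp mouth clear of the held cassette: base front corners at (250,111) and (321,112), rails' inner edges near x = 260 and 312. I'll take profiles to get the axis.

```bash
python3 - <<'E'
from fit import *
np.set_printoptions(precision=4,suppress=True,linewidth=200)
d=np.load("w4.npz");c=(d["K"],d["R"],d["p"])
g=cv2.cvtColor(cv2.imread("pics/w4.png"),cv2.COLOR_BGR2GRAY).astype(float)
for r in(115,120,126,132,165,175,185,195,200): print(r,g[r,243:332].astype(int))
for x in(265,285,305): print(x,g[105:120,x].astype(int))
E
```

```text
115 [242 243 243 244 244 219 156 133 143 149 148 145 145 145 147 144 144 145 145 145 146 145 146 145 145 145 146 146 147 146 145 146 143 144 144 144 143 144 145 145 144 145 144 145 146 147 146 146 146
 146 145 145 145 145 145 146 145 144 144 144 145 144 145 145 143 143 142 143 142 143 144 144 144 143 142 142 135 112 128 218 245 244 243 242 243 242 242 243 242]
120 [243 242 243 244 244 234 178 131 102  77  69  71  71  71  68  79 119 143 145 146 145 144 145 144 143 142 143 143 143 145 145 146 146 146 146 146 147 146 145 145 145 145 145 145 145 145 146 146 146
 143 143 142 142 143 142 141 141 141 142 142 141 141 141 141 140 140 142 142 131  97  69  67  69  68  66  71  86  96 113 184 238 244 243 243 243 242 242 242 242]
126 [243 242 243 243 244 233 175 134 140 148 148 147 147 148 148 147 148 147 147 146 147 146 145 144 144 143 143 143 143 143 143 146 146 146 147 145 145 144 144 143 141 143 142 141 141 141 143 143 143
 143 143 142 143 143 141 141 140 140 139 139 139 140 141 140 141 141 142 141 142 142 142 140 141 138 141 140 127 112 157 228 245 244 243 242 242 242 242 242 242]
132 [243 24
[... 1664 characters left out ...]
37 138 138 139 138 137 138 139 139 134 146 197 221 203 175 144 115  91  71  67  76 119 144 147 146 145 146 145 153 185 212 235 245 248 193]
200 [243 243 242 242 243 244 245 210 143 129 142 175 215 229 227 225 224 201 142 114 133 141 140 142 141 141 140 140 141 140 141 141 141 140 141 141 142 142 142 143 145 144 141 137 137 139 142 141 142
 141 141 141 140 140 140 141 139 139 139 139 139 140 135 130 155 208 231 225 181 129 109  86  68  65  81 124 147 149 148 147 148 147 147 147 149 147 148 147 130]
265 [243 243 243 245 246 188 109 117 138 143 146 146 146 144 145]
285 [243 242 243 245 246 198 120 117 135 143 144 144 145 144 145]
305 [243 243 243 244 245 213 136 118 137 144 145 143 143 142 141]
```

```bash
python3 - <<'E'
from fit import *
np.set_printoptions(precision=4,suppress=True,linewidth=200)
d=np.load("w4.npz");c=(d["K"],d["R"],d["p"])
L=np.array([ray(c,(x,r),.028)[:2] for x,r in((260.6,175),(260.5,185),(260.55,195),(260.45,200))])
R=np.array([ray(c,(x,r),.028)[:2] for x,r in((308.2,175),(307.95,185),(307.7,195),(307.5,200))])
def bas(rows):
    return np.array([(ray(c,(l,r),.018)[:2],ray(c,(rr,r),.018)[:2]) for r,l,rr in rows])
B=bas([(126,249.0,321.1),(132,249.3,321.4)]);print("base",B,np.linalg.norm(B[:,0]-B[:,1],axis=1))
for q in(L,R):
    k=np.polyfit(q[:,1],q[:,0],1);print("slope deg",np.degrees(np.arctan(k[0])))
M=(L+R)/2;k=np.polyfit(M[:,1],M[:,0],1);print("mid",M,np.degrees(np.arctan(k[0])),"width",np.linalg.norm(L-R,axis=1))
F=np.array([ray(c,(x,r),.018)[:2] for x,r in((265,110.1),(285,110.2),(305,110.3))]);k=np.polyfit(F[:,0],F[:,1],1);print("front",F,np.degrees(np.arctan(k[0])))
# left outer base edge, long: rows 126..200 at .018
O=np.array([ray(c,(x,r),.018)[:2] for x,r in((249,126),(249.4,132),(249.7,165),(249.95,175),(250.2,185),(250.4,195),(250.4,200))])
k=np.polyfit(O[:,1],O[:,0],1);print("outer",np.degrees(np.arctan(k[0])))
print(c[2])
E
```

```text
base [[[ 0.4847 -0.0834]
  [ 0.5631 -0.0942]]

 [[ 0.4839 -0.0899]
  [ 0.5628 -0.1007]]] [0.0792 0.0796]
slope deg 9.120307229066904
slope deg 7.9185682471499375
mid [[ 0.5161 -0.141 ]
 [ 0.5144 -0.1524]
 [ 0.5127 -0.1641]
 [ 0.5117 -0.17  ]] 8.519568189205948 width [0.0533 0.0537 0.0538 0.054 ]
front [[ 0.5046 -0.0692]
 [ 0.5261 -0.0722]
 [ 0.5475 -0.0753]] -8.088673124450015
outer 8.43452011683842
[ 0.5255 -0.0462  0.4216]
```

Clamp origin is (0.5094, -0.186), heading -8.3°; the rails, base and front edge all agree, and so does the top camera. I'll move to the entry pose and come down.

Emit:
jog_arm --deltas '[{"delta_pos": [0.2,1.2,0],"twist": -0.06,"claw": 0},{"delta_pos": [0.5,2.8,0],"twist": -0.06,"claw": 0},{"delta_pos": [0.8,4.4,0],"twist": -0.06,"claw": 0},{"delta_pos": [1.04,5.86,0],"twist": -0.06,"claw": 0},{"delta_pos": [1.04,5.86,-1],"twist": -0.06,"claw": 0}]'

```text
clock: 6.1
position: [0.5418, 0.0232, 0.2269]
orientation: [[0.136, 0.991, 0.006], [0.991, -0.136, 0.004], [0.005, 0.006, -1.0]]
wrist_force: [0.3, -0.1, -2.5]
gripper_width: 0.0139
grip_force: 49.2
```

Emit:
jog_arm --deltas '[{"delta_pos": [0,0,-1.8],"twist": 0,"claw": 0},{"delta_pos": [0,0,-3.4],"twist": 0,"claw": 0},{"delta_pos": [0,0,-5],"twist": 0,"claw": 0},{"delta_pos": [0,0,-6.6],"twist": 0,"claw": 0},{"delta_pos": [0,0,-6.6],"twist": 0,"claw": 0}]'

```text
clock: 6.6
position: [0.5344, 0.016, 0.0554]
orientation: [[0.145, 0.989, -0.01], [0.989, -0.146, -0.002], [-0.003, -0.01, -1.0]]
wrist_force: [-1.7, 0.7, -2.6]
gripper_width: 0.014
grip_force: 49.3
```

Emit:
jog_arm --deltas '[{"delta_pos": [0,0,0],"twist": 0,"claw": 0},{"delta_pos": [0,0,0],"twist": 0,"claw": 0}]'

```text
clock: 6.8
position: [0.5407, 0.0155, 0.0621]
orientation: [[0.147, 0.989, 0.004], [0.989, -0.147, 0.001], [0.001, 0.004, -1.0]]
wrist_force: [-0.0, -0.4, -1.0]
gripper_width: 0.0139
grip_force: 49.3
```

```bash
cat > st.py <<'E'
from fit import *
np.set_printoptions(precision=4,suppress=True,linewidth=200)
CL=np.array([.5094,-.186]);A=np.radians(-8.3);RC=np.array([[np.cos(A),-np.sin(A)],[np.sin(A),np.cos(A)]])
def st():
    s=get_state();y=s["orientation"][:,1]
    print(s["clock"],"pos",s["position"],"yaw",np.degrees(np.arctan2(y[1],y[0])).round(2),"F clamp",RC.T@s["wrist_force"][:2],s["wrist_force"][2],"TCP in clamp mm",RC.T@(s["position"][:2]-CL)*1e3,"M",s["moment"][2],"w",s["gripper_width"])
    return s
E
python3 - <<'E'
from st import *
st();c=cam("wrist");im=camera("wrist");save(im,"w5.png");t=camera("top");save(t,"t5.png")
hsv=cv2.cvtColor(t,cv2.COLOR_RGB2HSV);m=cv2.inRange(hsv,(45,110,30),(85,255,255));m[:200]=0;m[290:]=0;m[:,:290]=0
ys,xs=np.nonzero(m);print(len(xs),xs.min(),xs.max(),ys.min(),ys.max())
a=cv2.resize(t[205:285,300:440],None,fx=4,fy=4,interpolation=cv2.INTER_CUBIC)
b=cv2.resize(im,None,fx=560/560,fy=1)
save(np.vstack([a[:160*2,:560],im[140:400]]),"c5.png")
E
```

```text
6.8 pos [0.5407 0.0155 0.0621] yaw -8.44 F clamp [ 0.0521 -0.3795] -1.0368545956042463 TCP in clamp mm [  1.9253 203.9045] M 0.047679146166620924 w 0.013886967528059504
115 298 374 200 289
```

View pics/c5.png

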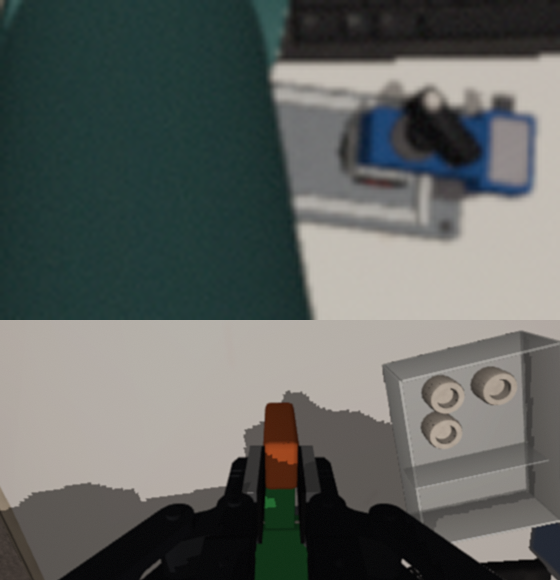

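The top view is blocked by the arm; the wrist view shows the cassette still straight in the grip. I'll settle and lower slowly.

Emit:
jog_arm --deltas '[{"delta_pos": [0,0,-0.2],"twist": 0,"claw": 0},{"delta_pos": [0,0,-0.4],"twist": 0,"claw": 0},{"delta_pos": [0,0,-0.6],"twist": 0,"claw": 0},{"delta_pos": [0,0,-0.7],"twist": 0,"claw": 0},{"delta_pos": [0,0,-0.8],"twist": 0,"claw": 0}]'

```text
clock: 7.4
position: [0.5387, 0.0151, 0.0394]
orientation: [[0.147, 0.989, -0.001], [0.989, -0.147, -0.0], [-0.0, -0.001, -1.0]]
wrist_force: [-0.4, -0.1, -1.2]
gripper_width: 0.014
grip_force: 49.3
```

Emit:
jog_arm --deltas '[{"delta_pos": [0,0,0],"twist": 0,"claw": 0},{"delta_pos": [0,0,0],"twist": 0,"claw": 0},{"delta_pos": [0,0,0],"twist": 0,"claw": 0}]'

```text
clock: 7.7
position: [0.5391, 0.0151, 0.04]
orientation: [[0.147, 0.989, 0.0], [0.989, -0.147, -0.0], [-0.0, 0.0, -1.0]]
wrist_force: [0.7, -0.6, -2.0]
gripper_width: 0.0139
grip_force: 49.3
```

```bash
python3 -c "
from st import *
st()"
```

```text
7.7 pos [0.5391 0.0151 0.04  ] yaw -8.47 F clamp [ 0.7543 -0.484 ] -2.016568823481611 TCP in clamp mm [  0.3102 203.2902] M 0.02367897399658027 w 0.01393181486320209
```

Emit:
jog_arm --deltas '[{"delta_pos": [-0.01,0,-0.07],"twist": 0.02,"claw": 0},{"delta_pos": [-0.01,0,-0.14],"twist": 0.02,"claw": 0},{"delta_pos": [-0.01,0,-0.14],"twist": 0.02,"claw": 0},{"delta_pos": [-0.08,-0.4,-0.14],"twist": 0.02,"claw": 0},{"delta_pos": [-0.15,-0.9,-0.14],"twist": 0.02,"claw": 0}]'

```text
clock: 8.2
position: [0.5351, -0.0078, 0.0364]
orientation: [[0.143, 0.99, 0.0], [0.99, -0.143, -0.0], [-0.0, 0.0, -1.0]]
wrist_force: [0.2, 0.4, -0.7]
gripper_width: 0.014
grip_force: 49.3
```

Emit:
jog_arm --deltas '[{"delta_pos": [-0.06,-0.4,0],"twist": 0,"claw": 0},{"delta_pos": [-0.12,-0.8,0],"twist": 0,"claw": 0},{"delta_pos": [-0.17,-1.2,0],"twist": 0,"claw": 0},{"delta_pos": [-0.23,-1.6,0],"twist": 0,"claw": 0},{"delta_pos": [-0.23,-1.6,0],"twist": 0,"claw": 0}]'

```text
clock: 8.7
position: [0.5291, -0.0496, 0.0365]
orientation: [[0.147, 0.989, -0.0], [0.989, -0.147, -0.001], [-0.001, 0.0, -1.0]]
wrist_force: [-0.3, 0.4, -1.7]
gripper_width: 0.014
grip_force: 49.3
```

Emit:
jog_arm --deltas '[{"delta_pos": [0,0,0],"twist": 0,"claw": 0},{"delta_pos": [0,0,0],"twist": 0,"claw": 0}]'

```text
clock: 8.9
position: [0.5295, -0.0469, 0.0364]
orientation: [[0.144, 0.99, 0.0], [0.99, -0.144, 0.0], [0.0, -0.0, -1.0]]
wrist_force: [-0.6, -0.4, -1.5]
gripper_width: 0.0137
grip_force: 49.3
```

```bash
python3 -c "
from st import *
st()"
```

```text
8.9 pos [ 0.5295 -0.0469  0.0364] yaw -8.27 F clamp [-0.5698 -0.4977] -1.4662073344199373 TCP in clamp mm [ -0.2023 140.5716] M -0.03304721027281937 w 0.013664199943304015
```

Emit:
jog_arm --deltas '[{"delta_pos": [-0.05,-0.35,0],"twist": 0,"claw": 0},{"delta_pos": [-0.1,-0.7,0],"twist": 0,"claw": 0},{"delta_pos": [-0.15,-1.0,0],"twist": 0,"claw": 0},{"delta_pos": [-0.18,-1.2,0],"twist": 0,"claw": 0},{"delta_pos": [-0.19,-1.34,0],"twist": 0,"claw": 0}]'

```text
clock: 9.4
position: [0.5244, -0.0817, 0.0364]
orientation: [[0.146, 0.989, -0.0], [0.989, -0.146, -0.0], [-0.0, -0.0, -1.0]]
wrist_force: [0.0, -0.3, -0.7]
gripper_width: 0.0142
grip_force: 49.3
```

Emit:
jog_arm --deltas '[{"delta_pos": [0,0,0],"twist": 0,"claw": 0},{"delta_pos": [0,0,0],"twist": 0,"claw": 0}]'

```text
clock: 9.6
position: [0.5246, -0.0809, 0.0363]
orientation: [[0.145, 0.989, -0.0], [0.989, -0.145, -0.0], [-0.0, -0.0, -1.0]]
wrist_force: [-0.1, -0.4, -0.8]
gripper_width: 0.014
grip_force: 49.3
```

```bash
python3 -c "
from st import *
st()"
```

```text
9.6 pos [ 0.5246 -0.0809  0.0363] yaw -8.31 F clamp [-0.0122 -0.4361] -0.832577135994409 TCP in clamp mm [ -0.0975 106.2046] M -0.028091356663789376 w 0.014015387899555701
```

Emit:
jog_arm --deltas '[{"delta_pos": [-0.006,-0.04,0],"twist": 0,"claw": 0},{"delta_pos": [-0.012,-0.08,0],"twist": 0,"claw": 0},{"delta_pos": [-0.018,-0.12,0],"twist": 0,"claw": 0},{"delta_pos": [-0.023,-0.16,0],"twist": 0,"claw": 0},{"delta_pos": [-0.023,-0.16,0],"twist": 0,"claw": 0}]'

```text
clock: 10.1
position: [0.5241, -0.085, 0.0364]
orientation: [[0.145, 0.989, 0.0], [0.989, -0.145, -0.0], [-0.0, 0.0, -1.0]]
wrist_force: [-0.5, 0.4, -1.3]
gripper_width: 0.0142
grip_force: 49.3
```

Emit:
jog_arm --deltas '[{"delta_pos": [-0.004,-0.025,0],"twist": 0,"claw": 0},{"delta_pos": [-0.008,-0.05,0],"twist": 0,"claw": 0},{"delta_pos": [-0.008,-0.05,0],"twist": 0,"claw": 0}]'

```text
clock: 10.4
position: [0.5239, -0.0863, 0.0364]
orientation: [[0.145, 0.989, 0.0], [0.989, -0.145, -0.0], [-0.0, 0.0, -1.0]]
wrist_force: [0.2, 0.8, -0.7]
gripper_width: 0.0139
grip_force: 49.3
```

Emit:
jog_arm --deltas '[{"delta_pos": [-0.004,-0.02,0],"twist": 0,"claw": 0},{"delta_pos": [-0.006,-0.04,0],"twist": 0,"claw": 0},{"delta_pos": [-0.006,-0.04,0],"twist": 0,"claw": 0}]'

```text
clock: 10.7
position: [0.5237, -0.0872, 0.0364]
orientation: [[0.145, 0.989, 0.0], [0.989, -0.145, -0.0], [-0.0, 0.0, -1.0]]
wrist_force: [1.2, -0.4, -1.3]
gripper_width: 0.0142
grip_force: 49.4
```

Emit:
jog_arm --deltas '[{"delta_pos": [-0.003,-0.02,0],"twist": 0,"claw": 0},{"delta_pos": [-0.006,-0.04,0],"twist": 0,"claw": 0},{"delta_pos": [-0.006,-0.04,0],"twist": 0,"claw": 0}]'

```text
clock: 11.0
position: [0.5236, -0.0882, 0.0364]
orientation: [[0.145, 0.989, 0.0], [0.989, -0.145, -0.0], [-0.0, 0.0, -1.0]]
wrist_force: [-0.7, -0.2, -0.8]
gripper_width: 0.0138
grip_force: 49.4
```

Emit:
jog_arm --deltas '[{"delta_pos": [-0.003,-0.02,0],"twist": 0,"claw": 0},{"delta_pos": [-0.006,-0.04,0],"twist": 0,"claw": 0},{"delta_pos": [-0.006,-0.04,0],"twist": 0,"claw": 0}]'

```text
clock: 11.3
position: [0.5235, -0.0884, 0.0364]
orientation: [[0.144, 0.99, -0.0], [0.99, -0.144, 0.001], [0.001, -0.0, -1.0]]
wrist_force: [0.5, 2.5, -1.1]
gripper_width: 0.014
grip_force: 49.4
```

Emit:
jog_arm --deltas '[{"delta_pos": [-0.003,-0.02,0],"twist": 0,"claw": 0},{"delta_pos": [-0.003,-0.02,0],"twist": 0,"claw": 0},{"delta_pos": [-0.003,-0.02,0],"twist": 0,"claw": 0}]'

```text
clock: 11.6
position: [0.5235, -0.0884, 0.0365]
orientation: [[0.144, 0.99, 0.0], [0.99, -0.144, 0.001], [0.001, -0.0, -1.0]]
wrist_force: [0.9, 5.4, 0.3]
gripper_width: 0.0145
grip_force: 49.5
```

```bash
python3 -c "
from st import *
st()"
```

```text
11.6 pos [ 0.5235 -0.0884  0.0365] yaw -8.27 F clamp [0.1544 5.4522] 0.3017563021807892 TCP in clamp mm [-0.1062 98.5841] M -0.05478587622115351 w 0.014538500693725559
```

Stopped hard against the stop (5.4 N, no further travel). I'll lower a touch, open and retreat upward.

Emit:
jog_arm --deltas '[{"delta_pos": [0,0,-0.02],"twist": 0,"claw": 0},{"delta_pos": [0.003,0.02,-0.02],"twist": 0,"claw": 0},{"delta_pos": [0.003,0.02,-0.02],"twist": 0,"claw": 0.4},{"delta_pos": [0.003,0.02,-0.02],"twist": 0,"claw": 0.8},{"delta_pos": [0.003,0.02,-0.02],"twist": 0,"claw": 1}]'

```text
clock: 12.1
position: [0.5233, -0.0901, 0.0359]
orientation: [[0.145, 0.989, 0.0], [0.989, -0.145, -0.001], [-0.001, 0.0, -1.0]]
wrist_force: [0.2, 0.4, -0.1]
gripper_width: 0.057
grip_force: 0.0
```

Emit:
jog_arm --deltas '[{"delta_pos": [0,0,0],"twist": 0,"claw": 1},{"delta_pos": [0,0,0],"twist": 0,"claw": 1},{"delta_pos": [0,0,0],"twist": 0,"claw": 1},{"delta_pos": [0,0,0.6],"twist": 0,"claw": 1},{"delta_pos": [0,0,2],"twist": 0,"claw": 1}]'

```text
clock: 12.6
position: [0.5214, -0.089, 0.0851]
orientation: [[0.145, 0.989, -0.005], [0.989, -0.145, -0.0], [-0.001, -0.005, -1.0]]
wrist_force: [1.6, -0.4, -0.7]
gripper_width: 0.0856
grip_force: 0.0
```

Emit:
jog_arm --deltas '[{"delta_pos": [0,0,1.6],"twist": 0,"claw": 1},{"delta_pos": [0,0,3.4],"twist": 0,"claw": 1},{"delta_pos": [0,0,5.2],"twist": 0,"claw": 1},{"delta_pos": [0,0,7],"twist": 0,"claw": 1},{"delta_pos": [0,0,7],"twist": 0,"claw": 1}]'

```text
clock: 13.1
position: [0.527, -0.0903, 0.2682]
orientation: [[0.145, 0.989, 0.013], [0.989, -0.145, 0.001], [0.002, 0.013, -1.0]]
wrist_force: [0.9, 0.5, 0.6]
gripper_width: 0.0854
grip_force: 0.0
```

Emit:
jog_arm --deltas '[{"delta_pos": [0,-1,0],"twist": 0,"claw": 1},{"delta_pos": [0,-2,0],"twist": 0,"claw": 1},{"delta_pos": [0,-2,0],"twist": 0,"claw": 1},{"delta_pos": [0,-2,0],"twist": 0,"claw": 1}]'

```text
clock: 13.5
position: [0.523, -0.1393, 0.261]
orientation: [[0.146, 0.989, -0.0], [0.989, -0.146, 0.0], [0.0, -0.0, -1.0]]
wrist_force: [0.7, 1.1, -0.3]
gripper_width: 0.0852
grip_force: 0.0
```

```bash
python3 - <<'E'
from st import *
s=st();print(s["joint_pos"])
c=cam("wrist");np.savez("w6.npz",K=c[0],R=c[1],p=c[2]);im=camera("wrist")
t=camera("top");save(im,"w6.png");save(t,"t6.png")
s_=camera("scene");save(s_,"s6.png")
a=cv2.resize(t[205:285,320:460],(560,320),interpolation=cv2.INTER_CUBIC)
b=cv2.resize(s_[240:350,320:460],(356,280),interpolation=cv2.INTER_CUBIC)
out=np.zeros((600,800,3),np.uint8);out[:320,:560]=a;out[320:600,:356]=b;out[320:600,360:800]=im[60:340,80:520]
save(out,"c6.png")
E
```

```text
13.5 pos [ 0.523  -0.1393  0.261 ] yaw -8.39 F clamp [0.5294 1.1698] -0.34498959877600716 TCP in clamp mm [ 6.7259 48.1635] M -0.06045552300313275 w 0.08518815117005535
[-0.3385  0.2431  0.6415  1.8377 -0.1616  1.1133  0.2142]
```

View pics/c6.png

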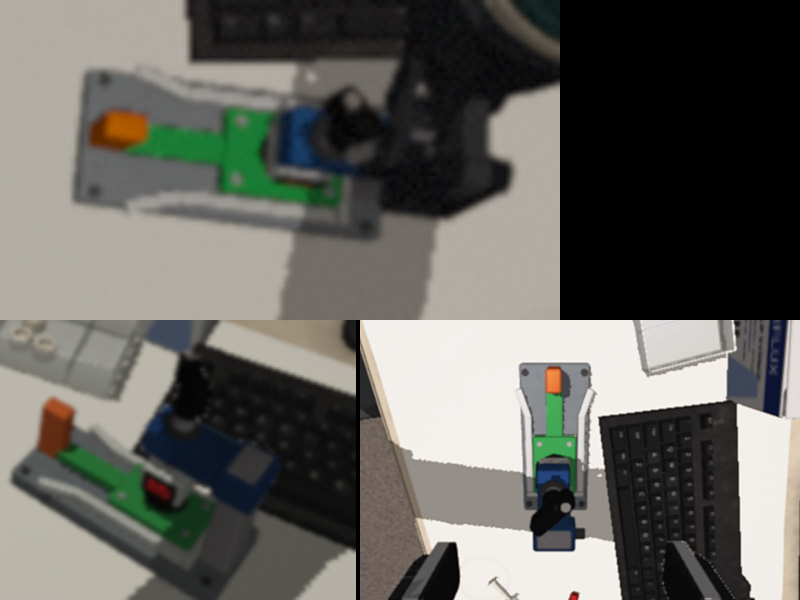

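The cassette sits home between the rails with its nose at the stop. The knob bar shows at about (273,245) in the wrist picture, at roughly 40–48° in the world, with a white dot at its end. I'll measure it.

```bash
cat > knob.py <<'E'
from st import *
BAR=box(-.022,.022,-.007,.007,-.013,.013); th=np.linspace(0,2*np.pi,24)
STEM=np.vstack([np.c_[.01*np.cos(th),.01*np.sin(th),np.full(24,z)] for z in(-.027,-.013)])
def rk(c,v,z):
    m=np.zeros((1680,2240),np.uint8)
    for P in(BAR,STEM):
        q=proj(c,pose(P,v,z))*4+1.5;cv2.fillConvexPoly(m,cv2.convexHull(np.round(q*16).astype(np.int32)),255,shift=4)
    return cv2.resize(m,(560,420),interpolation=cv2.INTER_AREA)/255.
def fitknob(c,m,v0,z):
    f=lambda u:np.abs(rk(c,(u[0],u[1],u[2]*20),z)-m).sum();best=None
    for a in v0[2]:
        x0=np.array([v0[0],v0[1],a/20]);b=minimize(f,x0,method="Nelder-Mead",options=dict(initial_simplex=np.vstack([x0,x0+np.eye(3)*.008]),xatol=1e-5,fatol=.1))
        if best is None or b.fun<best.fun:best=b
    return best.x*[1,1,20],best.fun
E
python3 - <<'E'
from knob import *
d=np.load("w6.npz");c=(d["K"],d["R"],d["p"]);im=cv2.imread("pics/w6.png")
o=outline_of("wrist","knob_grip");print([(k["p"],k["at"],k["region"].sum()) for k in o[:2]])
if o: np.save("kr.npy",o[0]["region"])
hsv=cv2.cvtColor(im,cv2.COLOR_BGR2HSV);print(proj(c,[.5094,-.186,.154]))
m=cv2.inRange(hsv,(0,0,0),(180,255,60));w=np.zeros_like(m);w[205:285,235:310]=1;m*=w
k,l,s,ce=cv2.connectedComponentsWithStats(m);j=1+np.argmax(s[1:,4]);print(s[j],ce[j])
M=cv2.morphologyEx((l==j).astype(np.uint8),cv2.MORPH_CLOSE,np.ones((5,5)))
A0=np.radians([20,40,60])
print("dark",fitknob(c,M,(.5094,-.186,A0),.154))
if o: print("net",fitknob(c,o[0]["region"].astype(float),(.5094,-.186,A0),.154))
v,e=fitknob(c,M,(.5094,-.186,A0),.154)
x=im.copy();e_=cv2.Canny((rk(c,v,.154)*255).astype(np.uint8),100,200);y=im.copy();y[e_>0]=(0,255,255)
sl=(slice(190,300),slice(215,330));cv2.imwrite("pics/k6.png",cv2.resize(np.hstack([im[sl],y[sl],cv2.cvtColor(M*255,cv2.COLOR_GRAY2BGR)[sl]]),(800,255),interpolation=cv2.INTER_CUBIC))
E
```

```text
[(0.83, [272.3, 249.1], np.int64(1232)), (0.21, [250.3, 174.1], np.int64(1540))]
[[272.0523 249.5817]]
[ 250  205   55   80 1909] [272.9314 245.3237]
dark (array([ 0.5075, -0.1837,  0.9067]), np.float64(851.9372549019608))
net (array([ 0.5087, -0.1876,  0.7033]), np.float64(255.07843137254903))
```

View pics/k6.png

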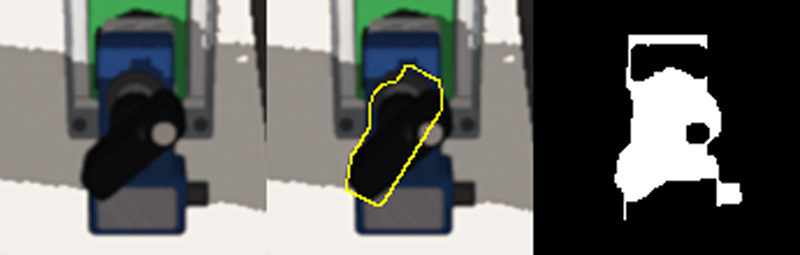

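The network-based fit puts the knob at (0.5087, -0.1876) with the bar at about 40°, which agrees with the stop contact. Turning the tool to yaw 130° lets the whole clockwise turn be done in one grasp.

Emit:
jog_arm --deltas '[{"delta_pos": [-0.1,-0.4,0],"twist": 1,"claw": 1},{"delta_pos": [-0.2,-0.8,0],"twist": 2,"claw": 1},{"delta_pos": [-0.3,-1.2,0],"twist": 3,"claw": 1},{"delta_pos": [-0.45,-1.6,0],"twist": 4,"claw": 1},{"delta_pos": [-0.57,-1.92,0],"twist": 5,"claw": 1}]'

```text
clock: 14.2
position: [0.5091, -0.1869, 0.2608]
orientation: [[-0.531, 0.847, -0.0], [0.847, 0.531, 0.0], [0.0, -0.0, -1.0]]
wrist_force: [0.9, -0.3, -0.6]
gripper_width: 0.0855
grip_force: 0.0
```

Emit:
jog_arm --deltas '[{"delta_pos": [0,0,0],"twist": 1,"claw": 1},{"delta_pos": [0,0,0],"twist": 2,"claw": 1},{"delta_pos": [0,0,0],"twist": 3,"claw": 1},{"delta_pos": [0,0,0],"twist": 4,"claw": 1},{"delta_pos": [0,0,0],"twist": 5,"claw": 1}]'

```text
clock: 14.7
position: [0.5093, -0.1863, 0.2608]
orientation: [[-0.952, 0.307, -0.0], [0.307, 0.952, 0.0], [0.0, 0.0, -1.0]]
wrist_force: [0.2, 0.9, 0.2]
gripper_width: 0.0853
grip_force: 0.0
```

Emit:
jog_arm --deltas '[{"delta_pos": [0,0,0],"twist": 1,"claw": 1},{"delta_pos": [0,0,0],"twist": 2,"claw": 1},{"delta_pos": [0,0,0],"twist": 3,"claw": 1},{"delta_pos": [0,0,0],"twist": 4,"claw": 1},{"delta_pos": [0,0,0],"twist": 5,"claw": 1}]'

```text
clock: 15.2
position: [0.5093, -0.1863, 0.2608]
orientation: [[-0.927, -0.376, -0.0], [-0.376, 0.927, 0.0], [0.0, 0.0, -1.0]]
wrist_force: [0.7, 0.3, -0.3]
gripper_width: 0.0853
grip_force: 0.0
```

Emit:
jog_arm --deltas '[{"delta_pos": [0,0,0],"twist": 1,"claw": 1},{"delta_pos": [0,0,0],"twist": 2.3,"claw": 1},{"delta_pos": [0,0,0],"twist": 2.3,"claw": 1},{"delta_pos": [0,0,0],"twist": 2.3,"claw": 1},{"delta_pos": [0,0,0],"twist": 2.3,"claw": 1}]'

```text
clock: 15.7
position: [0.5093, -0.1867, 0.2608]
orientation: [[-0.765, -0.644, -0.0], [-0.644, 0.765, 0.0], [0.0, 0.0, -1.0]]
wrist_force: [-0.5, 0.5, 0.7]
gripper_width: 0.0852
grip_force: 0.0
```

```bash
python3 - <<'E'
from knob import *
s=st();print(s["joint_pos"])
c=cam("wrist");im=camera("wrist");save(im,"w7.png")
o=outline_of("wrist","knob_grip");print([(k["p"],k["at"],k["region"].sum()) for k in o[:2]],proj(c,[.5088,-.1874,.154]))
if o: print(fitknob(c,o[0]["region"].astype(float),(.509,-.187,np.radians([25,40,55])),.154))
E
```

```text
15.7 pos [ 0.5093 -0.1867  0.2608] yaw 130.07 F clamp [-0.5797  0.4355] 0.6586297613212008 TCP in clamp mm [-0.05   -0.6883] M -0.02174110362450658 w 0.0852275308895911
[ 0.0275  0.2255  0.3093  1.8193 -0.0762  1.1085  2.6338]
[(0.57, [282.7, 194.7], np.int64(1062))] [[281.4157 194.1567]]
(array([ 0.5102, -0.1866,  0.6112]), np.float64(143.14117647058822))
```

Emit:
jog_arm --deltas '[{"delta_pos": [0,0,-1.3],"twist": -0.4,"claw": 1},{"delta_pos": [0,0,-2.6],"twist": -0.4,"claw": 1},{"delta_pos": [0,0,-3.6],"twist": -0.4,"claw": 1},{"delta_pos": [0,0,-4.4],"twist": -0.4,"claw": 1},{"delta_pos": [0,0,-4.9],"twist": -0.4,"claw": 1}]'

```text
clock: 16.3
position: [0.5084, -0.1867, 0.1368]
orientation: [[-0.8, -0.6, -0.002], [-0.6, 0.8, 0.0], [0.001, 0.002, -1.0]]
wrist_force: [-0.1, 0.3, -0.9]
gripper_width: 0.0856
grip_force: 0.0
```

Emit:
jog_arm --deltas '[{"delta_pos": [0,0,0],"twist": 0,"claw": 1},{"delta_pos": [0,0,0],"twist": 0,"claw": 1},{"delta_pos": [0,0,0],"twist": 0,"claw": 0.5},{"delta_pos": [0,0,0],"twist": 0,"claw": 0.3},{"delta_pos": [0,0,0],"twist": 0,"claw": 0.2}]' --grip_force 40

```text
clock: 16.8
position: [0.5097, -0.1872, 0.1392]
orientation: [[-0.8, -0.6, 0.001], [-0.6, 0.8, -0.0], [-0.001, -0.001, -1.0]]
wrist_force: [0.3, -0.0, -0.8]
gripper_width: 0.044
grip_force: 0.0
```

Emit:
jog_arm --deltas '[{"delta_pos": [0,0,0],"twist": 0,"claw": 0},{"delta_pos": [0,0,0],"twist": 0,"claw": 0},{"delta_pos": [0,0,0],"twist": 0,"claw": 0},{"delta_pos": [0,0,0],"twist": 0,"claw": 0},{"delta_pos": [0,0,0],"twist": 0,"claw": 0}]'

```text
clock: 17.3
position: [0.5089, -0.1865, 0.1387]
orientation: [[-0.8, -0.6, -0.001], [-0.6, 0.8, 0.001], [-0.0, 0.001, -1.0]]
wrist_force: [-2.7, 2.4, 5.7]
gripper_width: 0.0109
grip_force: 39.2
```

```bash
python3 - <<'E'
from knob import *
s=st();print(s["moment"],s["joint_pos"])
cs=cam("scene");ct=cam("top")
for n,c in(("scene",cs),("top",ct)):
    im=camera(n);save(im,n+"8.png");hsv=cv2.cvtColor(im,cv2.COLOR_RGB2HSV)
    u=proj(c,[.5094-.02*.99,-.187+.003,.063])[0].round().astype(int);w=hsv[u[1]-14:u[1]+14,u[0]-14:u[0]+14]
    m=cv2.inRange(w,(0,110,50),(8,255,255))|cv2.inRange(w,(170,110,50),(180,255,255));print(n,u,(m>0).sum(),np.argwhere(m).mean(0) if m.any() else 0)
    print([(k["p"],k["at"],k["region"].sum()) for k in outline_of(n,"tab")[:2]])
E
```

```text
17.3 pos [ 0.5089 -0.1865  0.1387] yaw 126.9 F clamp [-3.0195  1.9835] 5.666867331805843 TCP in clamp mm [-0.4233 -0.5707] M -0.10863634675813054 w 0.010914079120631318
[ 0.6168  0.643  -0.1086] [ 0.0508  0.3684  0.2938  1.941  -0.14    0.8525  2.6333]
scene [382 307] 53 [12.8302 13.7736]
[]
top [395 250] 0 0
[]
```

Emit:
jog_arm --deltas '[{"delta_pos": [0,0,-0.014],"twist": -1,"claw": 0},{"delta_pos": [0,0,-0.028],"twist": -2,"claw": 0},{"delta_pos": [0,0,-0.043],"twist": -3,"claw": 0},{"delta_pos": [0,0,-0.057],"twist": -4,"claw": 0},{"delta_pos": [0,0,-0.071],"twist": -5,"claw": 0}]' --grip_force 50

```text
clock: 18.0
position: [0.5089, -0.1867, 0.137]
orientation: [[-0.998, 0.059, -0.0], [0.059, 0.998, 0.001], [0.001, 0.001, -1.0]]
wrist_force: [-3.4, 2.2, 6.7]
gripper_width: 0.0107
grip_force: 48.8
```

```bash
cat > tab.py <<'E'
from knob import *
def tab(tag):
    s=st();print("M",s["moment"])
    c=cam("scene");im=camera("scene");save(im,"scene_%s.png"%tag);hsv=cv2.cvtColor(im,cv2.COLOR_RGB2HSV)
    u=np.array([382,307]);w=hsv[u[1]-16:u[1]+18,u[0]-20:u[0]+20]
    m=cv2.inRange(w,(0,110,50),(8,255,255))|cv2.inRange(w,(170,110,50),(180,255,255));q=np.argwhere(m)+[u[1]-16,u[0]-20]
    # tip estimate: centroid unproject onto flush face line
    print("red n",len(q),"mean col,row",q.mean(0)[::-1],"min",q.min(0)[::-1],"max",q.max(0)[::-1])
    o=outline_of("scene","tab_tip");print([(round(k["p"],2),k["at"],int(k["region"].sum())) for k in o[:2]])
E
python3 - <<'E'
from tab import *
tab("a")
c=cam("scene")
for out in(0,.004,.008,.012):
  print(out,[proj(c,np.r_[CL+[0,-.0014]+RC@np.array([-.02-out,0]),z])[0] for z in(.063,.058)])
  P=np.array([[-.02-o_,y,.06+z] for o_ in(out,) for y in(-.009,.009) for z in(-.005,.005)]);print(proj(c,pose(P,(.5092,-.1874,A),0)).ravel())
E
```

```text
18.0 pos [ 0.5089 -0.1867  0.137 ] yaw 86.6 F clamp [-3.6561  1.6403] 6.6768834986275625 TCP in clamp mm [-0.3494 -0.725 ] M 0.03272221019042082 w 0.010737834272113281
M [0.4862 0.6927 0.0327]
red n 54 mean col,row [381.5    306.3889] min [377 302] max [386 310]
[]
0 [array([381.9297, 306.8525]), array([381.4937, 308.6434])]
[385.4824 312.2633 386.3934 308.6797 376.9672 307.3297 377.7995 303.7551]
0.004 [array([380.8928, 308.0872]), array([380.4594, 309.8794])]
[384.4572 313.5176 385.3633 309.9314 375.9265 308.5504 376.7534 304.9731]
0.008 [array([379.8487, 309.3305]), array([379.4179, 311.1241])]
[383.4249 314.7806 384.3259 311.1919 374.8785 309.7795 375.7001 306.1995]
0.012 [array([378.7972, 310.5826]), array([378.3691, 312.3774])]
[382.3854 316.0524 383.2812 312.4612 373.8234 311.0171 374.6394 307.4344]
```

Emit:
jog_arm --deltas '[{"delta_pos": [0,0,-0.014],"twist": -1,"claw": 0},{"delta_pos": [0,0,-0.028],"twist": -2,"claw": 0}]'

```text
clock: 18.3
position: [0.5089, -0.1868, 0.1363]
orientation: [[-0.943, 0.332, -0.0], [0.332, 0.943, 0.001], [0.001, 0.001, -1.0]]
wrist_force: [-2.7, 2.0, 5.6]
gripper_width: 0.0101
grip_force: 48.8
```

```bash
python3 -c "
from tab import *
tab('b')"
```

```text
18.3 pos [ 0.5089 -0.1868  0.1363] yaw 70.6 F clamp [-2.9491  1.6031] 5.605344694995994 TCP in clamp mm [-0.3546 -0.8124] M 0.05515970154469574 w 0.01014742743125775
M [0.5144 0.682  0.0552]
red n 53 mean col,row [381.4151 306.566 ] min [377 303] max [386 310]
[(0.52, [365.6, 313.8], 575)]
```

Emit:
jog_arm --deltas '[{"delta_pos": [0,0,-0.014],"twist": -1,"claw": 0},{"delta_pos": [0,0,-0.021],"twist": -1.5,"claw": 0}]'

```text
clock: 18.6
position: [0.5089, -0.1868, 0.1358]
orientation: [[-0.854, 0.52, -0.0], [0.52, 0.854, 0.001], [0.001, 0.0, -1.0]]
wrist_force: [-2.7, 1.1, 6.2]
gripper_width: 0.0105
grip_force: 49.1
```

```bash
python3 -c "
from tab import *
tab('c')"
```

```text
18.6 pos [ 0.5089 -0.1868  0.1358] yaw 58.68 F clamp [-2.8683  0.6843] 6.210593241004757 TCP in clamp mm [-0.3414 -0.8703] M 0.060492233964788714 w 0.010458000491609352
M [0.4133 0.6325 0.0605]
red n 50 mean col,row [381.44 306.74] min [377 303] max [386 311]
[(0.74, [365.4, 303.6], 1055)]
```

Emit:
jog_arm --deltas '[{"delta_pos": [0,0,-0.014],"twist": -1,"claw": 0},{"delta_pos": [0,0,-0.021],"twist": -1.5,"claw": 0},{"delta_pos": [0,0,-0.021],"twist": -1.5,"claw": 0}]'

```text
clock: 19.0
position: [0.5089, -0.1869, 0.1352]
orientation: [[-0.729, 0.684, -0.001], [0.684, 0.729, 0.001], [0.001, -0.0, -1.0]]
wrist_force: [-3.8, 1.5, 6.2]
gripper_width: 0.0105
grip_force: 49.4
```

```bash
python3 -c "
from tab import *
tab('d')"
```

```text
19.0 pos [ 0.5089 -0.1869  0.1352] yaw 46.83 F clamp [-4.007   0.9377] 6.237403770147499 TCP in clamp mm [-0.3807 -0.9196] M 0.04615924660987302 w 0.010521161064731721
M [0.357  0.6901 0.0462]
red n 52 mean col,row [381.4615 307.1731] min [377 304] max [386 311]
[]
```

Emit:
jog_arm --deltas '[{"delta_pos": [0,0,-0.014],"twist": -1,"claw": 0},{"delta_pos": [0,0,-0.021],"twist": -1.5,"claw": 0},{"delta_pos": [0,0,-0.021],"twist": -1.5,"claw": 0}]'

```text
clock: 19.4
position: [0.5089, -0.1869, 0.1347]
orientation: [[-0.571, 0.821, -0.001], [0.821, 0.571, 0.001], [0.001, -0.0, -1.0]]
wrist_force: [-2.6, 1.1, 6.6]
gripper_width: 0.01
grip_force: 49.5
```

```bash
python3 -c "
from tab import *
tab('e')"
```

```text
19.4 pos [ 0.5089 -0.1869  0.1347] yaw 34.83 F clamp [-2.7714  0.7404] 6.565168836959319 TCP in clamp mm [-0.4079 -0.9591] M 0.028799096245769495 w 0.010036258842422967
M [0.4199 0.7577 0.0288]
red n 50 mean col,row [381.38 307.24] min [377 304] max [386 311]
[(0.42, [384.7, 308.0], 36)]
```

Emit:
jog_arm --deltas '[{"delta_pos": [0,0,-0.014],"twist": -1,"claw": 0},{"delta_pos": [0,0,-0.021],"twist": -1.5,"claw": 0},{"delta_pos": [0,0,-0.021],"twist": -1.5,"claw": 0}]'

```text
clock: 19.8
position: [0.5088, -0.1869, 0.1342]
orientation: [[-0.388, 0.922, -0.001], [0.922, 0.388, 0.001], [0.001, -0.001, -1.0]]
wrist_force: [-3.2, 2.1, 7.0]
gripper_width: 0.0102
grip_force: 49.6
```

```bash
python3 -c "
from tab import *
tab('f')"
```

```text
19.8 pos [ 0.5088 -0.1869  0.1342] yaw 22.83 F clamp [-3.452   1.6003] 7.023062152178729 TCP in clamp mm [-0.4404 -0.9906] M 0.08398177419158026 w 0.010189454743449722
M [0.3921 0.748  0.084 ]
red n 52 mean col,row [381.1154 307.1923] min [377 303] max [386 311]
[]
```

Emit:
jog_arm --deltas '[{"delta_pos": [0,0,-0.014],"twist": -1,"claw": 0},{"delta_pos": [0,0,-0.021],"twist": -1.5,"claw": 0},{"delta_pos": [0,0,-0.021],"twist": -1.5,"claw": 0}]'

```text
clock: 20.2
position: [0.5088, -0.1869, 0.1336]
orientation: [[-0.188, 0.982, -0.001], [0.982, 0.188, 0.001], [0.001, -0.001, -1.0]]
wrist_force: [-3.2, 1.7, 7.6]
gripper_width: 0.0106
grip_force: 49.6
```

```bash
python3 -c "
from tab import *
tab('g')"
```

```text
20.2 pos [ 0.5088 -0.1869  0.1336] yaw 10.83 F clamp [-3.4554  1.1894] 7.62405079745289 TCP in clamp mm [-0.493  -1.0058] M 0.0564237968622996 w 0.010613603672695806
M [0.4412 0.822  0.0564]
red n 43 mean col,row [381.2558 307.6279] min [377 304] max [386 311]
[(0.16, [268.9, 221.3], 293)]
```

Emit:
jog_arm --deltas '[{"delta_pos": [0,0,-0.014],"twist": -1,"claw": 0},{"delta_pos": [0,0,-0.021],"twist": -1.5,"claw": 0},{"delta_pos": [0,0,-0.021],"twist": -1.5,"claw": 0}]'

```text
clock: 20.6
position: [0.5087, -0.1869, 0.1332]
orientation: [[0.02, 1.0, -0.001], [1.0, -0.02, 0.001], [0.001, -0.001, -1.0]]
wrist_force: [-3.4, 1.8, 7.8]
gripper_width: 0.0101
grip_force: 49.7
```

```bash
python3 -c "
from tab import *
tab('h')"
```

```text
20.6 pos [ 0.5087 -0.1869  0.1332] yaw -1.16 F clamp [-3.6163  1.286 ] 7.781063309742541 TCP in clamp mm [-0.5606 -1.0302] M 0.01728809396386472 w 0.010090208764763449
M [0.453  0.8807 0.0173]
red n 46 mean col,row [381.3478 308.2826] min [377 305] max [386 312]
[(0.38, [383.3, 308.0], 32)]
```

Emit:
jog_arm --deltas '[{"delta_pos": [0,0,-0.014],"twist": -1,"claw": 0},{"delta_pos": [0,0,-0.021],"twist": -1.5,"claw": 0},{"delta_pos": [0,0,-0.021],"twist": -1.5,"claw": 0}]'

```text
clock: 21.0
position: [0.5087, -0.1869, 0.1327]
orientation: [[0.228, 0.974, -0.001], [0.974, -0.228, 0.001], [0.0, -0.001, -1.0]]
wrist_force: [-4.2, 1.9, 8.2]
gripper_width: 0.0101
grip_force: 49.8
```

```bash
python3 - <<'E'
from tab import *
tab('i')
c=cam("scene")
for t in "8abcdefghi":
    im=cv2.imread("pics/scene%s.png"%("8" if t=="8" else "_"+t)).astype(float)
    w=im[296:324,366:396];r=np.clip(w[...,2]-np.maximum(w[...,1],w[...,0])-15,0,None)
    yy,xx=np.mgrid[296:324,366:396];print(t,round(r.sum()),round((r*xx).sum()/r.sum(),2),round((r*yy).sum()/r.sum(),2))
E
```

```text
21.0 pos [ 0.5087 -0.1869  0.1327] yaw -13.16 F clamp [-4.4018  1.2751] 8.160817634525324 TCP in clamp mm [-0.5668 -1.0266] M 0.07308452316247505 w 0.010098898662305523
M [0.4169 0.8911 0.0731]
red n 55 mean col,row [380.9273 308.7273] min [376 305] max [386 313]
[(0.62, [381.6, 308.4], 54)]
8 2728 381.75 305.82
a 2677 381.64 306.47
b 2727 381.52 306.7
c 2726 381.44 306.82
d 2553 381.49 307.16
e 2575 381.3 307.26
f 2580 381.17 307.34
g 2090 381.14 307.69
h 2122 381.26 308.23
i 2622 381.0 308.81
```

Emit:
jog_arm --deltas '[{"delta_pos": [0,0,-0.014],"twist": -1,"claw": 0},{"delta_pos": [0,0,-0.021],"twist": -1.5,"claw": 0},{"delta_pos": [0,0,-0.021],"twist": -1.5,"claw": 0}]'

```text
clock: 21.4
position: [0.5086, -0.1869, 0.1321]
orientation: [[0.425, 0.905, -0.001], [0.905, -0.425, 0.001], [0.0, -0.002, -1.0]]
wrist_force: [-4.3, 2.6, 8.4]
gripper_width: 0.0103
grip_force: 49.9
```

```bash
cat > t2.py <<'E'
from tab import *
import sys
t,deg=sys.argv[1],float(sys.argv[2]);tab(t)
im=cv2.imread("pics/scene_%s.png"%t).astype(float);w=im[296:328,362:396];r=np.clip(w[...,2]-np.maximum(w[...,1],w[...,0])-15,0,None)
yy,xx=np.mgrid[296:328,362:396];x=(r*xx).sum()/r.sum();y=(r*yy).sum()/r.sum();s=deg/360*16
print(round(r.sum()),x,y,"out mm by col",(381.75-.087*s-x)/.26,"row",(y-305.82-.36*s)/.31)
E
python3 t2.py j 152
```

```text
21.4 pos [ 0.5086 -0.1869  0.1321] yaw -25.16 F clamp [-4.5929  2.005 ] 8.375668520762538 TCP in clamp mm [-0.6245 -1.0167] M 0.07558613851699404 w 0.010273285930858606
M [0.4508 0.9476 0.0756]
red n 64 mean col,row [380.6406 309.1094] min [376 305] max [386 313]
[(0.52, [381.8, 307.5], 54)]
3082 380.7060350421804 309.26833225178456 out mm by col 1.7547370172547534 row 3.278491134788915
```

Emit:
jog_arm --deltas '[{"delta_pos": [0,0,-0.014],"twist": -1,"claw": 0},{"delta_pos": [0,0,-0.021],"twist": -1.5,"claw": 0},{"delta_pos": [0,0,-0.021],"twist": -1.5,"claw": 0}]'

```text
clock: 21.8
position: [0.5086, -0.1869, 0.1316]
orientation: [[0.604, 0.797, -0.002], [0.797, -0.604, 0.001], [-0.0, -0.002, -1.0]]
wrist_force: [-4.7, 2.1, 9.0]
gripper_width: 0.0105
grip_force: 49.9
```

```bash
python3 t2.py k 164
```

```text
21.8 pos [ 0.5086 -0.1869  0.1316] yaw -37.15 F clamp [-5.0023  1.4003] 9.047250836461552 TCP in clamp mm [-0.665  -1.0168] M 0.08677381128879952 w 0.010486016040049036
M [0.4985 1.0091 0.0868]
red n 73 mean col,row [380.2055 309.589 ] min [375 305] max [386 314]
[(0.46, [269.3, 220.5], 283)]
3518 380.4002274019329 309.75667993177944 out mm by col 2.7524587105143783 row 4.234451392836942
```

```bash
cat > mod.py <<'E'
from tab import *
c=cam("scene")
def model(out,deg,z0=.063):
    s=deg/360*.016;P=box(-.02-out,-.02+1e-4,-.009,.009,z0-.005-s,z0+.005-s)
    m=np.zeros((6720,8960)[0:2],np.uint8)[:1,:1]
    q=proj(c,pose(P,(.5092,-.1874,A),0));h=cv2.convexHull(q.astype(np.float32));M=cv2.moments(h)
    return M["m00"],M["m10"]/M["m00"],M["m01"]/M["m00"]
if __name__=="__main__":
    a0=model(0,0);print(a0)
    for deg in(164,):
        for o in np.arange(0,13,1): a=model(o/1e3,deg);print(o,"ratio %.2f dx %.2f dy %.2f"%(a[0]/a0[0],a[1]-a0[1],a[2]-a0[2]))
    for t in "8jk":
        im=cv2.imread("pics/scene%s.png"%("8" if t=="8" else "_"+t))[298:320,368:394]
        r=np.clip(im[...,2].astype(int)-np.maximum(im[...,1],im[...,0])-15,0,None);print(t);print(r[3:20,4:22])
E
python3 mod.py
```

```text
(35.61801554495469, 381.9455181584097, 306.9182108456373)
0 ratio 0.98 dx -0.63 dy 2.61
1 ratio 1.11 dx -0.77 dy 2.76
2 ratio 1.24 dx -0.90 dy 2.91
3 ratio 1.37 dx -1.03 dy 3.07
4 ratio 1.50 dx -1.16 dy 3.22
5 ratio 1.63 dx -1.29 dy 3.38
6 ratio 1.76 dx -1.42 dy 3.53
7 ratio 1.89 dx -1.55 dy 3.69
8 ratio 2.02 dx -1.68 dy 3.84
9 ratio 2.15 dx -1.82 dy 4.00
10 ratio 2.28 dx -1.95 dy 4.16
11 ratio 2.41 dx -2.08 dy 4.31
12 ratio 2.54 dx -2.21 dy 4.47
8
[[ 0  0  0  0  0  0  4  0  0  0  0  0  0  0  0  0  0  0]
 [ 0  0  0  0  0  4 39 41 19  0  0  0  0  0  0  0  0  0]
 [ 0  0  0  0  0 11 51 69 61 36  6  0  0  0  0  0  0  0]
 [ 0  0  0  0  0 22 54 71 71 61 46 29  9  0  0  0  0  0]
 [ 0  0  0  0  0 28 55 66 70 71 73 76 55 19  0  0  0  0]
 [ 0  0  0  0  0  6 35 53 62 67 72 75 70 50 23  0  0  0]
 [ 0  0  0  0  0  0  7 24 40 54 62 64 68 62 42 14  0  0]
 [ 0  0  0  0  0  0  0  0  9 24 39 53 65 63 43 13  0  0]
 [ 0  0  0  0  0  0  0  0  0  0 10 31 54 55 32  4  0  0]
 [ 0  0  0  0  0  0  0  0  0  0  0  4 21 28 13  0  0  0]
 [ 0  0  0  0  0  0  0  0  0  0  0  0  0  0  0  0  0  0]
 [ 0  0  0  0  0  0 
[... 1566 characters left out ...]
 0  0  0  0  0]
 [ 0  0  0  0 18 41 46 43 33 19  3  0  0  0  0  0  0  0]
 [ 0  0  0  6 35 50 53 51 48 42 33 16  0  0  0  0  0  0]
 [ 0  0  0 20 47 55 55 53 54 53 49 40 27 10  0  0  0  0]
 [ 0  0  0 22 49 56 57 56 55 54 53 52 46 33 11  0  0  0]
 [ 0  0  0 11 41 52 55 57 56 55 55 55 53 43 21  0  0  0]
 [ 0  0  0  0 14 38 52 56 56 56 57 56 52 42 19  0  0  0]
 [ 0  0  0  0  0 10 40 51 54 55 57 55 49 32  8  0  0  0]
 [ 0  0  0  0  0  0  6 28 41 49 54 50 37 15  0  0  0  0]
 [ 0  0  0  0  0  0  0  0 15 30 40 35 17  0  0  0  0  0]
 [ 0  0  0  0  0  0  0  0  0  0 10  9  0  0  0  0  0  0]
 [ 0  0  0  0  0  0  0  0  0  0  0  0  0  0  0  0  0  0]
 [ 0  0  0  0  0  0  0  0  0  0  0  0  0  0  0  0  0  0]]
```

Emit:
jog_arm --deltas '[{"delta_pos": [0,0,-0.014],"twist": -1,"claw": 0},{"delta_pos": [0,0,-0.021],"twist": -1.5,"claw": 0},{"delta_pos": [0,0,-0.021],"twist": -1.5,"claw": 0}]'

```text
clock: 22.2
position: [0.5085, -0.1869, 0.131]
orientation: [[0.756, 0.654, -0.002], [0.654, -0.756, 0.001], [-0.001, -0.002, -1.0]]
wrist_force: [-5.3, 2.8, 8.5]
gripper_width: 0.01
grip_force: 50.0
```

```bash
cat > fitout.py <<'E'
from mod import *
import sys
a0=model(0,0)
def obs(t,scale=None):
    im=cv2.imread("pics/scene%s.png"%("8" if t=="8" else "_"+t)).astype(float)[296:328,360:396]
    r=np.clip(im[...,2]-np.maximum(im[...,1],im[...,0])-5,0,None);pk=np.percentile(r[r>20],85);r=np.clip(r/pk,0,1)
    yy,xx=np.mgrid[296:328,360:396];return r.sum(),(r*xx).sum()/r.sum(),(r*yy).sum()/r.sum()
b0=obs("8")
for a in sys.argv[1:]:
    t,d=a.split(":");d=float(d);b=obs(t);o=np.arange(0,14,.1);M=np.array([model(k/1e3,d) for k in o])
    print(t,d,"area->%.1f"%np.interp(b[0]/b0[0],M[:,0]/a0[0],o),"col->%.1f"%np.interp(b0[1]-b[1],a0[1]-M[:,1],o),"row->%.1f"%np.interp(b[2]-b0[2],M[:,2]-a0[2],o))
E
python3 t2.py l 176; python3 fitout.py a:40 d:80 h:128 i:140 j:152 k:164 l:176
```

```text
22.2 pos [ 0.5085 -0.1869  0.131 ] yaw -49.16 F clamp [-5.6992  2.0373] 8.547857298382722 TCP in clamp mm [-0.7345 -0.9662] M 0.05806441504436577 w 0.009997934378165716
M [0.6359 1.0441 0.0581]
red n 83 mean col,row [380.0361 310.1084] min [375 305] max [386 315]
[(0.52, [382.0, 309.0], 95)]
3950 380.1612658227848 310.2379746835443 out mm by col 3.493080168776321 row 5.1676602694977
a 40.0 area->0.1 col->0.0 row->0.1
d 80.0 area->0.0 col->0.0 row->0.5
h 128.0 area->0.6 col->0.0 row->2.4
i 140.0 area->2.1 col->1.5 row->4.7
j 152.0 area->3.4 col->3.2 row->6.4
k 164.0 area->4.9 col->5.3 row->8.2
l 176.0 area->6.1 col->6.8 row->10.0
```

Emit:
jog_arm --deltas '[{"delta_pos": [0,0,-0.01],"twist": -0.7,"claw": 0},{"delta_pos": [0,0,-0.018],"twist": -1.25,"claw": 0},{"delta_pos": [0,0,-0.018],"twist": -1.25,"claw": 0}]'

```text
clock: 22.6
position: [0.5085, -0.1868, 0.1306]
orientation: [[0.859, 0.513, -0.002], [0.513, -0.859, 0.001], [-0.001, -0.002, -1.0]]
wrist_force: [-4.2, 1.8, 9.1]
gripper_width: 0.0103
grip_force: 50.1
```

```bash
python3 t2.py m 186; python3 fitout.py m:186
```

```text
22.6 pos [ 0.5085 -0.1868  0.1306] yaw -59.16 F clamp [-4.4276  1.2125] 9.125335107816731 TCP in clamp mm [-0.7686 -0.9497] M 0.02362296549716924 w 0.010338978931459481
M [0.6186 0.9902 0.0236]
red n 85 mean col,row [379.9059 310.6235] min [375 305] max [386 316]
[(0.58, [381.4, 311.3], 94)]
4296 379.9094506517691 310.6114990689013 out mm by col 4.312882108580468 row 5.856448609359086
m 186.0 area->7.1 col->8.5 row->11.3
```

The three estimates average about 9–10 mm. I'll release, lift and take a wrist look from the tab's side to confirm.

Emit:
jog_arm --deltas '[{"delta_pos": [0,0,0],"twist": 0,"claw": 0.4},{"delta_pos": [0,0,0],"twist": 0,"claw": 0.8},{"delta_pos": [0,0,0],"twist": 0,"claw": 1},{"delta_pos": [0,0,0],"twist": 0,"claw": 1},{"delta_pos": [0,0,0],"twist": 0,"claw": 1}]'

```text
clock: 23.2
position: [0.5092, -0.1872, 0.1302]
orientation: [[0.858, 0.513, 0.0], [0.513, -0.858, -0.0], [-0.0, 0.0, -1.0]]
wrist_force: [0.2, 0.1, -0.4]
gripper_width: 0.0811
grip_force: 0.0
```

Emit:
jog_arm --deltas '[{"delta_pos": [0,0,0.6],"twist": 0,"claw": 1},{"delta_pos": [0,0,1.8],"twist": 0,"claw": 1},{"delta_pos": [0,0,3],"twist": 0,"claw": 1},{"delta_pos": [0,0,4.2],"twist": 1,"claw": 1},{"delta_pos": [0,0,5],"twist": 2,"claw": 1}]'

```text
clock: 23.7
position: [0.5097, -0.1881, 0.2581]
orientation: [[0.68, 0.733, 0.002], [0.733, -0.68, -0.001], [0.001, 0.003, -1.0]]
wrist_force: [-0.2, 0.6, -0.5]
gripper_width: 0.0855
grip_force: 0.0
```

Emit:
jog_arm --deltas '[{"delta_pos": [0,0,0],"twist": 1,"claw": 1},{"delta_pos": [0,0,0],"twist": 2,"claw": 1},{"delta_pos": [0,0,0],"twist": 3,"claw": 1},{"delta_pos": [0,0,0],"twist": 4,"claw": 1},{"delta_pos": [0,0,0],"twist": 5,"claw": 1}]'

```text
clock: 24.2
position: [0.5092, -0.1876, 0.2564]
orientation: [[0.049, 0.999, 0.001], [0.999, -0.049, -0.0], [-0.0, 0.001, -1.0]]
wrist_force: [-0.7, -0.2, 0.0]
gripper_width: 0.0857
grip_force: 0.0
```

Emit:
jog_arm --deltas '[{"delta_pos": [0,0,0],"twist": 1,"claw": 1},{"delta_pos": [0,0,0],"twist": 2,"claw": 1},{"delta_pos": [0,0,0],"twist": 3,"claw": 1},{"delta_pos": [0,0,0],"twist": 4,"claw": 1},{"delta_pos": [0,0,0],"twist": 5,"claw": 1}]'

```text
clock: 24.7
position: [0.5092, -0.1877, 0.2563]
orientation: [[-0.604, 0.797, 0.001], [0.797, 0.604, -0.001], [-0.001, 0.001, -1.0]]
wrist_force: [0.0, 0.6, -0.0]
gripper_width: 0.0856
grip_force: 0.0
```

Emit:
jog_arm --deltas '[{"delta_pos": [0,0,0],"twist": 1,"claw": 1},{"delta_pos": [0,0,0],"twist": 2,"claw": 1},{"delta_pos": [0,0,0],"twist": 3,"claw": 1},{"delta_pos": [0,0,0],"twist": 4,"claw": 1},{"delta_pos": [0,0,0],"twist": 5,"claw": 1}]'

```text
clock: 25.2
position: [0.5092, -0.1878, 0.2563]
orientation: [[-0.975, 0.222, 0.001], [0.222, 0.975, -0.001], [-0.001, -0.0, -1.0]]
wrist_force: [0.2, -0.1, 0.0]
gripper_width: 0.0855
grip_force: 0.0
```

Emit:
jog_arm --deltas '[{"delta_pos": [0,0,0],"twist": 1,"claw": 1},{"delta_pos": [0,0,0],"twist": 2,"claw": 1},{"delta_pos": [0,0,0],"twist": 2,"claw": 1},{"delta_pos": [0,0,0],"twist": 2,"claw": 1},{"delta_pos": [0,0,0],"twist": 2,"claw": 1}]'

```text
clock: 25.7
position: [0.5092, -0.1873, 0.2556]
orientation: [[-0.999, -0.048, 0.0], [-0.048, 0.999, -0.0], [-0.0, -0.0, -1.0]]
wrist_force: [0.6, -0.2, -0.1]
gripper_width: 0.0853
grip_force: 0.0
```

```bash
python3 - <<'E'
from knob import *
st();c=cam("wrist");im=camera("wrist");save(im,"w9.png");t=camera("top");s_=camera("scene");save(s_,"scene_n.png");save(t,"t9.png")
np.savez("w9.npz",K=c[0],R=c[1],p=c[2])
zt=.063-186/360*.016
for o in(0,.008,.01,.012): print(o,proj(c,pose(np.array([[-.02-o,-.009,zt+.005],[-.02-o,.009,zt+.005],[-.02-o,0,zt-.005]]),(.5092,-.1874,A),0)).ravel())
u=proj(c,[.485,-.184,.06])[0].astype(int);print(u)
x0,y0=max(u[0]-60,0),max(u[1]-50,0)
a=cv2.resize(im[y0:y0+100,x0:x0+120],(480,400),interpolation=cv2.INTER_CUBIC)
b=cv2.resize(s_[280:340,350:415],(325,300),interpolation=cv2.INTER_CUBIC)
out=np.zeros((400,800,3),np.uint8);out[:,:480]=a;out[:300,480:800]=b[:,:320];save(out,"c9.png");print(x0,y0)
E
python3 fitout.py n:186
```

```text
25.7 pos [ 0.5092 -0.1873  0.2556] yaw 92.74 F clamp [ 0.5868 -0.1067] -0.12626324759510538 TCP in clamp mm [-0.0204 -1.3519] M -0.03412247101643328 w 0.08528012733694393
0 [276.2294 149.53   293.4666 152.8962 284.7617 149.5542]
0.008 [277.7084 141.8008 295.0624 145.2146 286.2599 142.0314]
0.01 [278.0814 139.8515 295.4648 143.2773 286.6377 140.1345]
0.012 [278.4558 137.8952 295.8687 141.3332 287.0168 138.2311]
[285 146]
225 96
n 186.0 area->5.0 col->8.1 row->7.4
```

View pics/c9.png

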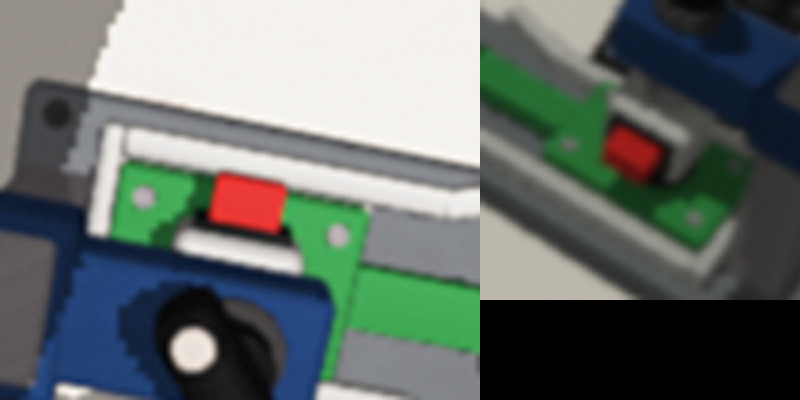

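The crop shows the red tab well out of the silver block. Its outer edge is at wrist pixels (280,140)–(297,143), and I predicted (278,140)–(295,143) for 10 mm. The knob is released and nothing is touching, so I'm handing in.

```bash
python3 -c "
from cell import *
print(close_job())"
```

```text
the job is handed in; nothing more can be done
None
```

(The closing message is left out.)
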